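# Turn the tin and palette disk over together on a sloping rest

### The job

First take the sanding block out of the rest it was left in and set it on the middle of the cork mat. Then grip the shallow tin and the palette disk that covers it as one, lift them out of their rest, turn the pair over so that the tin comes on top with its mouth down and the cast coaster drops onto the disk, and gently stand the pair like that, still together, in the rest that the block was in: the disk against the rails, the tin outside, both down on the pegs. Leave the bottle, bowl, snap-lid tin and scribe where they are, and let go of everything.

Things in the scene. Friction and masses are not known exactly. Their poses are not given: they have to be found in the camera images.
- full_rest: Fixed wooden rest holding the tin and disk at the start, foot 120 x 100 mm, about 125 mm high; origin at the centre of its underside, z up. Two rails (14 mm wide, at y = +-36 mm) make a back face sloping 60 deg from level. In its own axes the face's outward normal is n = (0.866, 0, 0.5), the way down the slope is u = (0.5, 0, -0.866). Seat point S on the face: (0, 0, 100) mm.
- free_rest: The rest where the block stands at the start and the pair must stand at the end. Same shape, axes, n, u and S as full_rest. Both have two steel pegs 12 mm thick, 57 mm long, square out of the face at S + 60 mm u, y = +-28 mm; a 120 mm round on the pegs has its middle at S. Rails run from S - 25 mm u to S + 67 mm u; the 58 mm gap between them is open behind for a finger.
- disk_seat (a point): Point on free_rest (5 mm out from S along n) where the disk's centre must come in the end.
- tin_seat (a point): Point on free_rest (23 mm out from S along n) where the tin's centre must come in the end.
- tin_center (a point): Centre (half-way up) of the shallow open aluminium tin, 120 mm across, 26 mm high, wall and bottom 4 mm, 0.12 kg or so. Its z axis points from the bottom out of the mouth. At the start its bottom lies on the rails of full_rest, its mouth faces out along n and is covered by the disk, its edge stands on the pegs.
- disk_center (a point): Centre (half-way through) of the flat round white ceramic palette disk, 120 mm across, 10 mm thick, about 0.26 kg; z is its axis. It leans loosely on the tin's rim, edge on the pegs; nothing fastens it. Tin and disk together are 36 mm thick.
- coaster_center (a point): Centre of the round cast plaster coaster, 100 mm across, 14 mm thick, about 0.12 kg, loose inside the tin (hidden by the disk); z is its axis. It has about 8 mm of play across the stack.
- block_center (a point): Centre of the sanding block, plastic, blue with a grey face, 110 mm (its x) by 70 mm (its y) by 32 mm (its z), about 0.14 kg. At the start it stands on the pegs of free_rest with its x down the slope, a flat face on the rails, its z along n.
- cork_mat: Square cork mat 110 x 110 x 5 mm, fixed; origin at the centre of its underside. The sanding block goes on it, standing or lying, its centre over the mat's middle part.
- glue_bottle: Bystander: round bottle 54 mm across, 150 mm tall, standing; origin at the centre of its underside.
- parts_bowl: Bystander: black bowl 104 mm across, 34 mm high; origin at the centre of its underside.
- snap_tin: Bystander: closed round tin 83 mm across, 36 mm high; origin at the centre of its underside.
- scribe: Bystander: steel scribe 150 mm long, 14 mm thick, lying along its x; origin near its middle, on its underside.
Things that resemble listed ones, but are neither listed nor needed, are in the scene too. What is shaped like the part that bears tin_center but turquoise is not meant. Of the things shaped like the part that bears disk_center, the white one is meant.

How it is judged (in metres and radians):
On the way, in this order (a step that is already met when the one before it is completed fails the run):
1. the sanding block rests on the cork mat, let go (horizontal distance between block_center and cork_mat below 0.035 m and contact force between sanding_block and cork_mat above 0.2 N and contact force between sanding_block and the fingers below 0.1 N and linear speed of sanding_block below 0.03 m/s), for 0.2 s.
2. the pair, lifted out of its first rest, is turned over together (angle between tin_center's own z axis and vertical above 1.85 rad and distance between tin_center and disk_center below 0.03 m and contact force between each of mould_tin, palette_disk and full_rest below 0.05 N and height (world z) of disk_center above 0.09 m), for 0.1 s.
At the end, for the whole second after the job is handed in: In the rest the block was in: disk centre within 10 mm and tin centre within 12 mm of their seat points, tin outside, mouth to the disk (parallel within 0.1 rad), coaster inside; the block rests on the cork mat, its centre within 35 mm of the mat's centre; all at rest (horizontal distance between block_center and cork_mat below 0.035 m and contact force between sanding_block and cork_mat above 0.2 N and distance between disk_center and disk_seat below 0.01 m and distance between tin_center and tin_seat below 0.012 m and angle between tin_center's own z axis and vertical above 1.9 rad and angle between the z axis of tin_center and the z axis of disk_center, either way round below 0.1 rad and distance between coaster_center and disk_center below 0.025 m and linear speed of each of mould_tin, palette_disk, sanding_block below 0.02 m/s); the robot touches nothing.
It fails at once if the tin and the disk come apart (centres more than 34 mm apart; 18 mm when stacked) (distance between tin_center and disk_center above 0.034 m).
It fails at once if the ceramic disk strikes a rest hard (over 40 N) (contact force between palette_disk and free_rest above 40 N or contact force between palette_disk and full_rest above 40 N).
It fails at once if a bystander is shifted by more than 30 mm (distance of any of glue_bottle, parts_bowl, snap_tin, scribe from where it was at the start of the episode above 0.03 m).
It also fails if it takes over 58 s, if anything falls off the work surface, if the arm or the gripper's body presses on something with over 40 N, if the wrist force passes 120 N, or if a joint passes its speed limit or range.

### The arm

A 6-joint arm with a two-finger parallel gripper is mounted at the origin on the work surface. World frame = base frame: x ahead of the robot, y to its left, z up, the work surface at z = 0. Lengths are in mm, angles in rad, forces in N, time in s.
With the tool pointing down it reaches from about 350 to 775 mm from the base axis. Payload 7.3 kg.
Tool frame: the origin (TCP) lies between the finger pads; the fingertips stand 25 mm ahead of it and the grasp point (between the pads) lies 6 mm ahead of it; z points along the fingers, y is the line along which they close (so a half turn about z gives the same grasp; the last joint's range is limited). The gripper opens to 92 mm and grips with 3 to 60 N. Pads are 19 mm wide; open, the fingers measure 130 mm over their backs; the gripper's body (75 mm by 190 mm) begins 47 mm behind the grasp point.
Start: joints at [-1.485, 0.342, 1.524, -0, 1.275, -0.146], TCP at [120.629, -510.971, 251.741] pointing down, gripper open.
Joint ranges: [-2.53, 2.53], [-0.77, 2.02], [0.04, 2.7], [-1, 4.14], [0.28, 2.66], [-3.11, 3.11]. Speed limits (rad/s): [2.57, 2.57, 3.14, 3.14, 3.14, 3.14].

### API

Orientations are given as [roll, pitch, yaw] about the fixed x, y, z axes, in that order (R = Rz(yaw) Ry(pitch) Rx(roll)).
In Python, from plant import bot gives the robot as it stands.
- The arm moves only by the tool play_rows, never from a script. Its argument "commands" is a list of rows, each an object of numbers: "x", "y", "z": the shift along the tool's x, y, z in m; "twist": the turn about the tool's z in degrees. In form: [{"x": .., "y": .., "z": .., "twist": ..}, ...]. A call has exactly 8 rows; each row is the pose to reach, as a shift and turn from the pose commanded when the call began, along the tool's axes at that moment; what a row does not reach only later rows make up. A row lasts 1/10 s, in which the tool goes at most 50 mm and 8.59 degrees, less where a joint would pass 70% of its speed; a pose out of reach is approached as far as the arm can. A call with a gripper value outside its range is refused whole. "jaw" is the closure, from 0 (fully open) to 1 (shut), set as the call begins (left out, the last holds). The fingers move at their own pace and stop on an object; the grip force is fixed at half the most. Time passes only in rows, so rows that repeat a pose let the fingers close, or fill a call up. It gives the time, the measured TCP pose, the force, the opening and the grip force at its end, in the units of the state.
- bot.get_obs(): the state, without advancing time (a new reading comes with each control period).
- bot.capture(name): name is "side" or "top"; returns a dict with "pixels" (400x640x3 uint8, red, green, blue), "fx", "fy", "cx", "cy" (pixels), "k1" (the pictures are not rectified: a ray, as slopes to the right and down, at radius r is drawn at 1 + k1 r^2 times it, then the intrinsics apply), "eye" and "rotation" of the camera in the world. Camera axes: x right, y down, z forward; pixel columns grow to the right and rows downward; lengths in mm; the calibration is good to about 2 mm. A picture is of the moment at which its call begins. There is no depth.
- bot.close_job(): hands the job in; it is judged then, once.
The state is a dict: "time": time; "joint_positions": joint angles; "dq": joint speeds; "tau": joint torques, N m; "tool_pos": TCP position; "tcp_rot": TCP orientation; "contact_force": force on the tool from outside, world axes, zero at the start; "moment": the same for the moment, N m; "grip_width": finger opening in mm; "finger_force": force on a finger pad.
Only numpy, scipy, OpenCV 4.12 (cv2) and the standard library are available. Lean on these libraries where they do the work, as an engineer would, in place of code of your own. Each camera call takes 0.05 s, during which the arm holds its last target. There are 200 camera calls.

## Working session

There is one attempt and no reset: what is moved stays moved. The work goes in short steps, Python scripts to look and compute and a tool call to move; the robot and the scene stay as the last step left them, time stands still between calls to the robot, and variables do not carry over. Pictures are saved under pics/ and viewed, at most 10 in all, crops included, and the job is handed in when it is done.

Besides the shell and the picture viewer there is one more tool, called after "Request:" as name(argument=value, ...), one argument or row to a line, values as JSON. play_rows: Moves the arm, as the interface text tells. Its arguments: {"type":"object","properties":{"commands":{"type":"array"},"jaw":{"type":"number"}},"required":["commands"]}

```bash
ls; mkdir -p pics
python3 - <<'E'
from plant import bot
import cv2
o=bot.get_obs()
for k in o: print(k,o[k])
for n in ("top","side"):
    c=bot.capture(n); cv2.imwrite(f"pics/{n}0.png",c["pixels"][:,:,::-1])
    print({k:v for k,v in c.items() if k!="pixels"})
E
```

```text
pics
time 0.0
joint_positions [-1.48499427e+00  3.42700106e-01  1.52501783e+00  8.53500731e-06
  1.27543094e+00 -1.46049069e-01]
dq [-2.85114842e-04 -3.85276312e-04  5.57043877e-04  5.34479836e-04
  7.70734596e-05  5.33931381e-04]
tau [ 2.26890629e-04 -4.31245458e+01 -2.44221246e+01  7.17328792e-02
  5.61536278e-02 -1.47490937e-04]
tool_pos [ 120.60033306 -510.57066574  251.05640646]
tcp_rot [-3.14005419e+00 -2.34551526e-04  2.31848459e-01]
contact_force [-0.10112319 -0.23049845  0.27688003]
moment [ 0.01451722  0.02053718 -0.06601755]
finger_force 0.0
grip_width 91.78082191140861
{'fx': 395.6595566507897, 'fy': 395.6595566507897, 'cx': 323.5582293483346, 'cy': 198.65816412344537, 'k1': -0.019368258396446285, 'eye': array([ 407.888836  , -100.21608426, 1134.66117167]), 'rotation': array([-3.05439849, -0.02359422, -1.5675819 ])}
{'fx': 483.92484132003807, 'fy': 483.92484132003807, 'cx': 318.0291902797768, 'cy': 200.36245080239834, 'k1': -0.07997257714579824, 'eye': array([ 302.96169386,  835.75026576, 1153.54639825]), 'rotation': array([-2.39590461,  0.01032382, -2.95720155])}
```

View pics/top0.png

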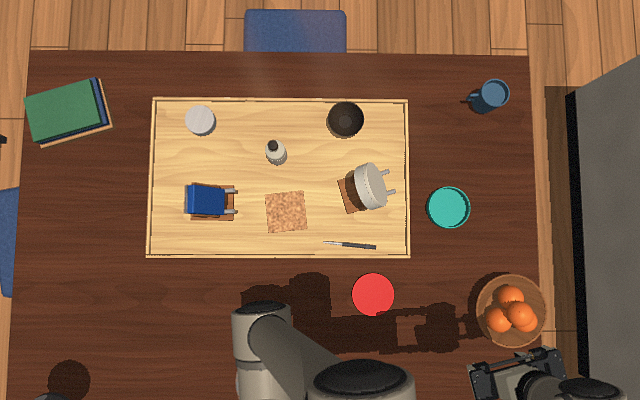

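View pics/side0.png

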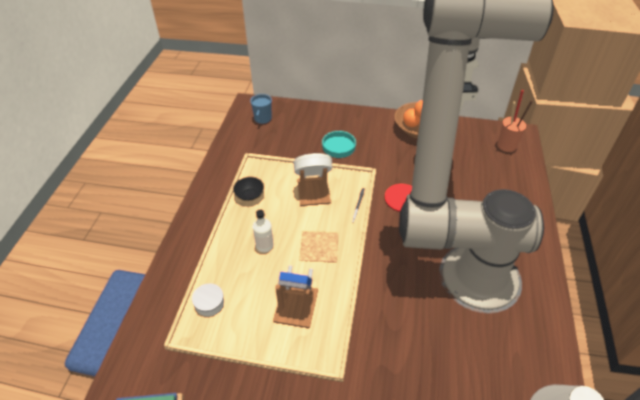

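The top view shows the block in the free rest at (210,202), the tin and disk in the full rest at (366,187), and the cork mat at (286,212). The pegs of both rests point image-right, which is world -y. Next is a montage of enlarged crops.

```bash
cat > h.py <<'E'
import numpy as np, cv2
from scipy.spatial.transform import Rotation as Ro
from plant import bot
def Rc(c): return Ro.from_euler('xyz',c["rotation"]).as_matrix()
def ray(c,u,v):
    d=np.array([(u-c["cx"])/c["fx"],(v-c["cy"])/c["fy"]]); s=d.copy()
    for _ in range(20): s=d/(1+c["k1"]*(s@s))
    return Rc(c)@np.array([*s,1.])
def onz(c,u,v,z):
    r=ray(c,u,v); return c["eye"]+r*(z-c["eye"][2])/r[2]
def proj(c,p):
    q=Rc(c).T@(np.asarray(p,float)-c["eye"]); s=q[:2]/q[2]; s=s*(1+c["k1"]*(s@s))
    return np.array([c["cx"]+c["fx"]*s[0],c["cy"]+c["fy"]*s[1]])
def meet(c1,p1,c2,p2):
    a,b=ray(c1,*p1),ray(c2,*p2); A=np.c_[a,-b]; t=np.linalg.lstsq(A,c2["eye"]-c1["eye"],rcond=None)[0]
    x,y=c1["eye"]+a*t[0],c2["eye"]+b*t[1]; return (x+y)/2,np.linalg.norm(x-y)
def crop(c,u,v,w,h,k):
    im=c["pixels"][v:v+h,u:u+w,::-1]; return cv2.resize(im,None,fx=k,fy=k,interpolation=cv2.INTER_CUBIC)
E
python3 - <<'E'
from h import *
T=bot.capture("top");S=bot.capture("side")
a=np.hstack([crop(T,175,165,80,60,5),crop(T,325,155,80,60,5)])
b=np.hstack([crop(S,260,262,80,60,5),crop(S,275,145,80,60,5)])
cv2.imwrite("pics/m1.png",np.vstack([a,b]))
for p in [(265,192),(305,191),(308,230),(267,232)]: print(onz(T,*p,5).round())
for p in [(153,98),(408,100),(147,257),(410,257)]: print(onz(T,*p,0).round())
E
```

```text
[525.  41.   5.]
[529. -73.   5.]
[417. -83.   5.]
[411.  34.   5.]
[801. 374.   0.]
[ 802. -376.    0.]
[339. 372.   0.]
[ 341. -375.    0.]
```

View pics/m1.png

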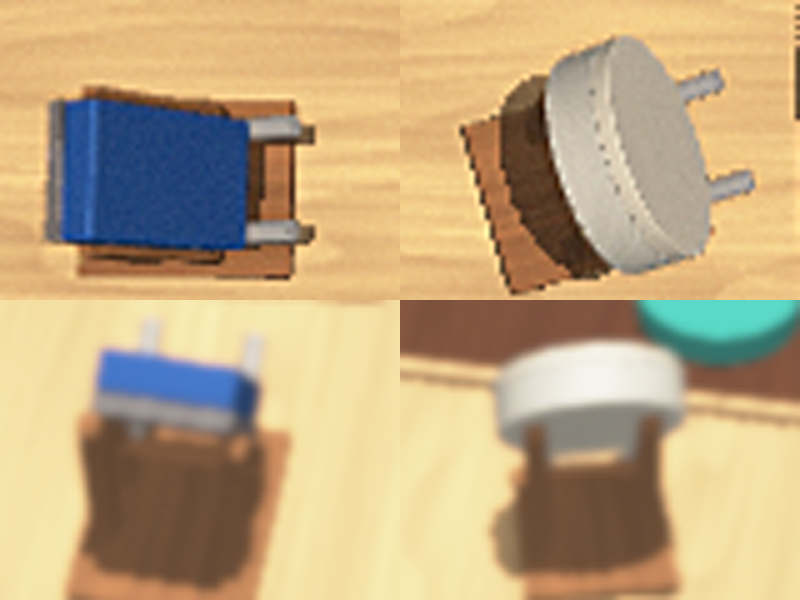

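The montage shows the free rest with peg tips at top-view px (235,190) and (235,211), and the block's upper front edge at x≈194.6. In the full rest the peg tips are at (389,171) and (395,191). That rest is turned about 17°. Next step is to fit the planar poses.

```bash
cat > fit.py <<'E'
from h import *
from scipy.optimize import least_squares
T=bot.capture("top");S=bot.capture("side")
n=np.array([.866,0,.5]);u=np.array([.5,0,-.866]);Sp=np.array([0,0,100.])
L=lambda a,y,b:Sp+a*u+b*n+np.array([0,y,0])
def W(p,q): c,s=np.cos(p[2]),np.sin(p[2]); return np.array([p[0]+c*q[0]-s*q[1],p[1]+s*q[0]+c*q[1],q[2]])
def fit(pts,p0):
    pts=[(c,(o[0]+x/5,o[1]+y/5),q) for c,o,x,y,q in pts]
    def f(p): return np.concatenate([proj(c,W(p,q(p) if callable(q) else q))-m for c,m,q in pts])
    r=least_squares(f,p0,loss='soft_l1'); print(r.x.round(3)); print(f(r.x).reshape(-1,2).round(1).tolist()); return r.x
ft=lambda x,y:(lambda p:np.array([x,y,p[3]]))
o=(175,165);o2=(325-80,155);os=(260,262-60);os2=(275-80,145-60)
free=[(T,o,301,126,L(60,28,57)),(T,o,301,231,L(60,-28,57)),(T,o,98,100,L(-56,35,32)),(T,o,98,243,L(-56,-35,32)),(T,o,250,122,L(54,35,32)),(T,o,247,248,L(54,-35,32)),
 (T,o,295,100,ft(60,50)),(T,o,294,276,ft(60,-50)),(T,o,80,276,ft(-60,-50)),(S,os,150,320,L(60,28,57)),(S,os,254,335,L(60,-28,57))]
pf=fit(free,[480,220,-1.57,10])
full=[(T,o2,722,80,L(60,28,57)),(T,o2,752,180,L(60,-28,57)),(T,o2,461,126,ft(-60,50)),(T,o2,514,292,ft(-60,-50)),(S,os2,535,425,L(-25,-36,0)),(S,os2,650,417,L(-25,36,0)),(S,os2,680,592,ft(-60,-50)) ]
full=full[:4]
pu=fit(full,[500,-200,-1.3,10])
for p in(pf,pu): print("S",W(p,Sp).round(1),"yaw",np.degrees(p[2]).round(1))
E
python3 fit.py
```

```text
[491.883 191.907  -1.542  -1.31 ]
[[-0.5, -0.1], [-0.4, -0.2], [0.4, -0.8], [0.3, -1.0], [1.0, -1.3], [1.7, -0.6], [-0.7, 0.6], [-0.3, 0.2], [0.3, 1.2], [1.3, 1.2], [1.0, 0.8]]
[ 526.746 -235.676   -1.276   36.384]
[[0.0, 0.1], [0.2, -0.3], [-0.0, -0.4], [-0.2, 0.6]]
S [491.9 191.9 100. ] yaw -88.3
S [ 526.7 -235.7  100. ] yaw -73.1
```

```bash
cat >> fit.py <<'E'
print("--fixed t")
def fit2(pts,p0):
    pts=[(c,(o[0]+x/5,o[1]+y/5),q) for c,o,x,y,q in pts]
    def f(p): return np.concatenate([proj(c,W(p,q([*p,TH]) if callable(q) else q))-m for c,m,q in pts])
    r=least_squares(f,p0,loss='soft_l1'); print(r.x.round(3),"S",W(r.x,Sp).round(1),np.degrees(r.x[2]).round(1)); print(f(r.x).reshape(-1,2).round(1).tolist()); return r.x
side=[(S,os2,537,425,L(-25,-36,0)),(S,os2,648,417,L(-25,36,0))]
for TH in(0,12):
    fit2(free[:2]+free[6:9],[480,220,-1.57]); fit2(free[9:],[480,220,-1.57]);fit2(full,[500,-200,-1.3]); fit2(side,[500,-200,-1.3]); fit2(full+side,[500,-200,-1.3])
p=pf
E
python3 fit.py | sed -n '/fixed/,$p'
```

```text
--fixed t
[493.787 190.613  -1.564] S [493.8 190.6 100. ] -89.6
[[0.2, -0.1], [-0.1, -0.2], [0.0, 0.4], [-0.3, -0.0], [0.2, 0.1]]
[497.297 189.276  -1.562] S [497.3 189.3 100. ] -89.5
[[0.2, 0.1], [-0.2, -0.0]]
[ 528.607 -236.542   -1.294] S [ 528.6 -236.5  100. ] -74.2
[[0.7, -0.1], [0.5, -0.4], [-0.3, 0.2], [-1.4, 0.3]]
[ 570.059 -230.568   11.037] S [ 570.1 -230.6  100. ] 632.4
[[8.3, 0.2], [-36.9, -0.3]]
[ 528.676 -236.56    -1.299] S [ 528.7 -236.6  100. ] -74.4
[[0.8, -0.1], [0.5, -0.3], [-0.2, 0.1], [-1.5, 0.2], [22.9, -1.3], [-22.6, 1.8]]
[493.191 188.938  -1.56 ] S [493.2 188.9 100. ] -89.4
[[0.8, -0.0], [0.5, -0.1], [-0.3, -0.0], [-0.5, -0.0], [-0.4, 0.2]]
[497.297 189.276  -1.562] S [497.3 189.3 100. ] -89.5
[[0.2, 0.1], [-0.2, -0.0]]
[ 527.986 -236.334   -1.287] S [ 528.  -236.3  100. ] -73.7
[[0.5, -0.1], [0.5, -0.4], [-0.2, 0.1], [-1.0, 0.4]]
[ 570.059 -230.568   11.037] S [ 570.1 -230.6  100. ] 632.4
[[8.3, 0.2], [-36.9, -0.3]]
[ 528.051 -236.363   -1.291] S [ 528.1 -236.4  100. ] -74.0
[[0.6, -0.0], [0.5, -0.3], [-0.1, -0.1], [-1.1, 0.3], [23.1, -1.3], [-22.4, 2.0]]
```

Request:
play_rows(
  commands=[
    {"x": 0.042,"y": -0.025,"z": 0,"twist": -5},
    {"x": 0.084,"y": -0.05,"z": 0,"twist": -10},
    {"x": 0.126,"y": -0.075,"z": 0,"twist": -15},
    {"x": 0.168,"y": -0.1,"z": 0,"twist": -20},
    {"x": 0.21,"y": -0.125,"z": 0,"twist": -25},
    {"x": 0.252,"y": -0.15,"z": 0,"twist": -30},
    {"x": 0.294,"y": -0.175,"z": 0,"twist": -35},
    {"x": 0.336,"y": -0.2,"z": 0,"twist": -40},
  ],
  jaw=0,
)

```text
time: 1.2
tool_pos: [402.9, -237.5, 252.0]
tcp_rot: [3.141, 0.0, 0.933]
contact_force: [1.0, -0.8, 0.2]
grip_width: 91.4
finger_force: 0.0
```

```bash
cat > go.py <<'E'
import sys,numpy as np
from plant import bot
o=bot.get_obs(); p=o["tool_pos"]; y=o["tcp_rot"][2]
print("t",round(o["time"],2),p.round(1),"yaw",np.degrees(y).round(2),"rp",np.degrees(o["tcp_rot"][:2]).round(2),"F",o["contact_force"].round(1),"w",round(o["grip_width"],1),round(o["finger_force"],1),"j",o["joint_positions"].round(2))
def d(x,yy,z,yaw,p=p,y=y):
    a=np.array([x,yy,z])-p; c,s=np.cos(y),np.sin(y)
    print("tool delta mm",round(a[0]*c+a[1]*s,1),round(a[0]*s-a[1]*c,1),round(-a[2],1),"twist",round(-((yaw-np.degrees(y)+180)%360-180),1))
    return np.array([x,yy,z]),np.radians(yaw)
a=list(map(float,sys.argv[1:]))
while a:
    q=d(*a[:4],p,y); p,y=q; a=a[4:]
E
python3 go.py 480 130 235 90.5 491 179.5 200 90.5
```

```text
t 1.2 [ 402.9 -237.5  252. ] yaw 53.48 rp [1.7995e+02 1.0000e-02] F [ 1.  -0.8  0.2] w 91.4 0.0 j [-0.7   0.24  1.67 -0.    1.23 -0.06]
tool delta mm 341.3 -156.7 17.0 twist -37.0
tool delta mm 49.4 11.4 35.0 twist -0.0
```

Request:
play_rows(
  commands=[
    {"x": 0.043,"y": -0.02,"z": 0.002,"twist": -5},
    {"x": 0.086,"y": -0.04,"z": 0.004,"twist": -10},
    {"x": 0.129,"y": -0.059,"z": 0.006,"twist": -15},
    {"x": 0.172,"y": -0.079,"z": 0.008,"twist": -20},
    {"x": 0.215,"y": -0.098,"z": 0.01,"twist": -25},
    {"x": 0.258,"y": -0.118,"z": 0.012,"twist": -30},
    {"x": 0.301,"y": -0.138,"z": 0.014,"twist": -35},
    {"x": 0.341,"y": -0.157,"z": 0.017,"twist": -37},
  ],
)

```text
time: 2.0
tool_pos: [479.9, 130.3, 234.9]
tcp_rot: [3.141, 0.0, 1.579]
contact_force: [0.5, -0.4, 0.3]
grip_width: 91.9
finger_force: 0.0
```

Request:
play_rows(
  commands=[
    {"x": 0.025,"y": 0.006,"z": 0.015,"twist": 0},
    {"x": 0.05,"y": 0.011,"z": 0.03,"twist": 0},
    {"x": 0.05,"y": 0.011,"z": 0.05,"twist": 0},
    {"x": 0.05,"y": 0.011,"z": 0.07,"twist": 0},
    {"x": 0.05,"y": 0.011,"z": 0.09,"twist": 0},
    {"x": 0.05,"y": 0.011,"z": 0.1,"twist": 0},
    {"x": 0.05,"y": 0.011,"z": 0.106,"twist": 0},
    {"x": 0.05,"y": 0.011,"z": 0.106,"twist": 0},
  ],
)

```text
time: 2.8
tool_pos: [490.4, 178.0, 128.4]
tcp_rot: [-3.141, 0.0, 1.576]
contact_force: [0.2, -0.4, -0.3]
grip_width: 91.6
finger_force: 0.0
```

```bash
python3 go.py
python3 - <<'E'
from h import *
T=bot.capture("top");S=bot.capture("side")
cv2.imwrite("pics/m2.png",np.hstack([crop(T,160,150,100,100,4),crop(S,240,230,100,100,4)]))
E
```

```text
t 2.8 [490.4 178.  128.4] yaw 90.27 rp [-1.7996e+02  1.0000e-02] F [ 0.2 -0.4 -0.3] w 91.6 0.0 j [ 0.2   0.47  1.7  -0.    0.97  0.2 ]
```

View pics/m2.png

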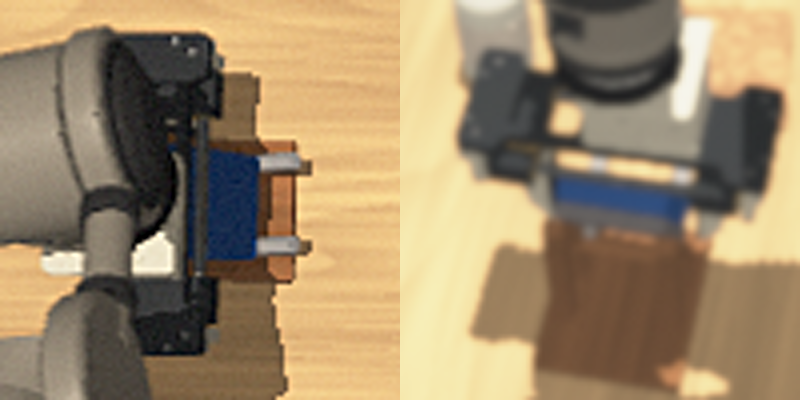

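The gripper straddles the block: blue shows between the fingers at crop (225,200) on the left and (620,200) on the right, with no contact yet. Closing and lifting.

Request:
play_rows(
  commands=[
    {"x": 0,"y": 0,"z": 0,"twist": 0},
    {"x": 0,"y": 0,"z": 0,"twist": 0},
    {"x": 0,"y": 0,"z": 0,"twist": 0},
    {"x": 0,"y": 0,"z": 0,"twist": 0},
    {"x": 0,"y": 0,"z": 0,"twist": 0},
    {"x": 0,"y": 0,"z": 0,"twist": 0},
    {"x": 0,"y": 0,"z": -0.01,"twist": 0},
    {"x": 0,"y": 0,"z": -0.02,"twist": 0},
  ],
  jaw=1,
)

```text
time: 3.7
tool_pos: [489.9, 178.0, 148.9]
tcp_rot: [-3.14, 0.0, 1.576]
contact_force: [1.2, -0.5, -0.9]
grip_width: 69.8
finger_force: 30.0
```

```bash
python3 go.py 489 165 230 90.4 463 -47 135 90.4 463 -47 88 90.4
```

```text
t 3.7 [489.9 178.  148.9] yaw 90.29 rp [-1.7989e+02  2.0000e-02] F [ 1.2 -0.5 -0.9] w 69.8 30.0 j [ 0.2   0.44  1.68 -0.    1.02  0.2 ]
tool delta mm -13.0 -1.0 -81.1 twist -0.1
tool delta mm -211.8 -27.5 95.0 twist -0.0
tool delta mm 0.0 0.0 47.0 twist -0.0
```

Request:
play_rows(
  commands=[
    {"x": -0.003,"y": 0,"z": -0.03,"twist": 0},
    {"x": -0.013,"y": -0.001,"z": -0.06,"twist": 0},
    {"x": -0.043,"y": -0.005,"z": -0.08,"twist": 0},
    {"x": -0.08,"y": -0.01,"z": -0.08,"twist": 0},
    {"x": -0.12,"y": -0.015,"z": -0.07,"twist": 0},
    {"x": -0.16,"y": -0.02,"z": -0.05,"twist": 0},
    {"x": -0.2,"y": -0.025,"z": -0.02,"twist": 0},
    {"x": -0.225,"y": -0.0285,"z": 0.014,"twist": 0},
  ],
)

```text
time: 4.5
tool_pos: [463.3, -49.4, 135.3]
tcp_rot: [3.138, 0.001, 1.575]
contact_force: [0.7, 0.4, -1.8]
grip_width: 70.0
finger_force: 30.0
```

Request:
play_rows(
  commands=[
    {"x": 0,"y": 0,"z": 0.012,"twist": 0},
    {"x": 0,"y": 0,"z": 0.024,"twist": 0},
    {"x": 0,"y": 0,"z": 0.034,"twist": 0},
    {"x": 0,"y": 0,"z": 0.042,"twist": 0},
    {"x": 0,"y": 0,"z": 0.047,"twist": 0},
    {"x": 0,"y": 0,"z": 0.05,"twist": 0},
    {"x": 0,"y": 0,"z": 0.052,"twist": 0},
    {"x": 0,"y": 0,"z": 0.052,"twist": 0},
  ],
)

```text
time: 5.3
tool_pos: [463.2, -46.9, 82.8]
tcp_rot: [3.141, 0.0, 1.576]
contact_force: [-0.1, 0.1, -1.6]
grip_width: 69.5
finger_force: 30.0
```

```bash
python3 go.py
python3 - <<'E'
from h import *
T=bot.capture("top");S=bot.capture("side")
cv2.imwrite("pics/m3.png",np.hstack([crop(T,230,140,120,120,3),crop(S,250,180,120,120,3)]))
E
```

```text
t 5.3 [463.2 -46.9  82.8] yaw 90.29 rp [1.7999e+02 1.0000e-02] F [-0.1  0.1 -1.6] w 69.5 30.0 j [-0.27  0.46  1.9  -0.    0.79 -0.27]
```

View pics/m3.png

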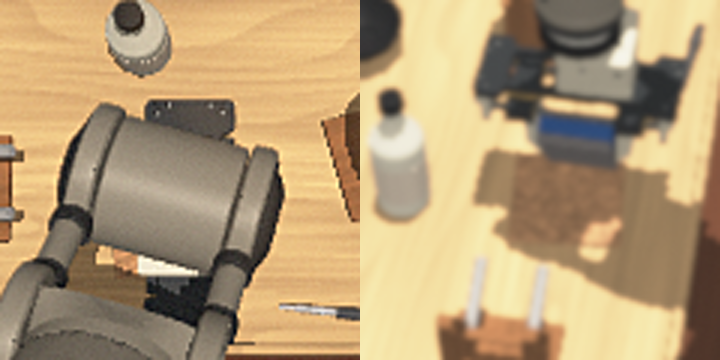

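The block is held tilted, with its lower end over the mat: side crop (580,150), mat at (570,190). Lowering to contact.

Request:
play_rows(
  commands=[
    {"x": 0,"y": 0,"z": 0.002,"twist": 0},
    {"x": 0,"y": 0,"z": 0.004,"twist": 0},
    {"x": 0,"y": 0,"z": 0.006,"twist": 0},
    {"x": 0,"y": 0,"z": 0.008,"twist": 0},
    {"x": 0,"y": 0,"z": 0.01,"twist": 0},
    {"x": 0,"y": 0,"z": 0.012,"twist": 0},
    {"x": 0,"y": 0,"z": 0.014,"twist": 0},
    {"x": 0,"y": 0,"z": 0.016,"twist": 0},
  ],
)

```text
time: 6.2
tool_pos: [463.5, -46.2, 70.3]
tcp_rot: [3.139, -0.0, 1.575]
contact_force: [-14.6, 12.1, 64.9]
grip_width: 70.1
finger_force: 30.0
```

Request:
play_rows(
  commands=[
    {"x": 0,"y": 0,"z": -0.012,"twist": 0},
    {"x": 0,"y": 0,"z": -0.012,"twist": 0},
    {"x": 0,"y": 0,"z": -0.012,"twist": 0},
    {"x": 0,"y": 0,"z": -0.012,"twist": 0},
    {"x": 0,"y": 0,"z": -0.03,"twist": 0},
    {"x": 0,"y": 0,"z": -0.06,"twist": 0},
    {"x": 0,"y": 0,"z": -0.1,"twist": 0},
    {"x": 0,"y": 0,"z": -0.15,"twist": 0},
  ],
  jaw=0,
)

```text
time: 7.0
tool_pos: [461.9, -46.8, 216.3]
tcp_rot: [-3.137, -0.001, 1.575]
contact_force: [0.7, -0.6, -0.3]
grip_width: 91.8
finger_force: 0.0
```

Request:
play_rows(
  commands=[
    {"x": -0.02,"y": -0.02,"z": -0.01,"twist": 8},
    {"x": -0.04,"y": -0.03,"z": -0.02,"twist": 16},
    {"x": -0.06,"y": -0.03,"z": -0.03,"twist": 24},
    {"x": -0.08,"y": -0.03,"z": -0.03,"twist": 32},
    {"x": -0.1,"y": -0.03,"z": -0.03,"twist": 40},
    {"x": -0.12,"y": -0.03,"z": -0.03,"twist": 48},
    {"x": -0.14,"y": -0.03,"z": -0.03,"twist": 56},
    {"x": -0.16,"y": -0.03,"z": -0.03,"twist": 64},
  ],
)

```text
time: 7.8
tool_pos: [433.6, -208.0, 245.9]
tcp_rot: [-3.14, 0.001, 0.453]
contact_force: [-0.0, 0.4, -0.0]
grip_width: 92.0
finger_force: 0.0
```

```bash
python3 go.py 528 -236 260 16
python3 - <<'E'
from h import *
T=bot.capture("top");S=bot.capture("side")
cv2.imwrite("pics/m4.png",np.hstack([crop(T,220,120,180,150,4)[:, :400],crop(S,270,140,100,150,4)]))
E
```

```text
t 7.8 [ 433.6 -208.   245.9] yaw 25.94 rp [-1.7993e+02  4.0000e-02] F [-0.   0.4 -0. ] w 92.0 0.0 j [-0.61  0.27  1.65 -0.    1.23  0.51]
tool delta mm 72.6 66.5 -14.1 twist 9.9
```

View pics/m4.png

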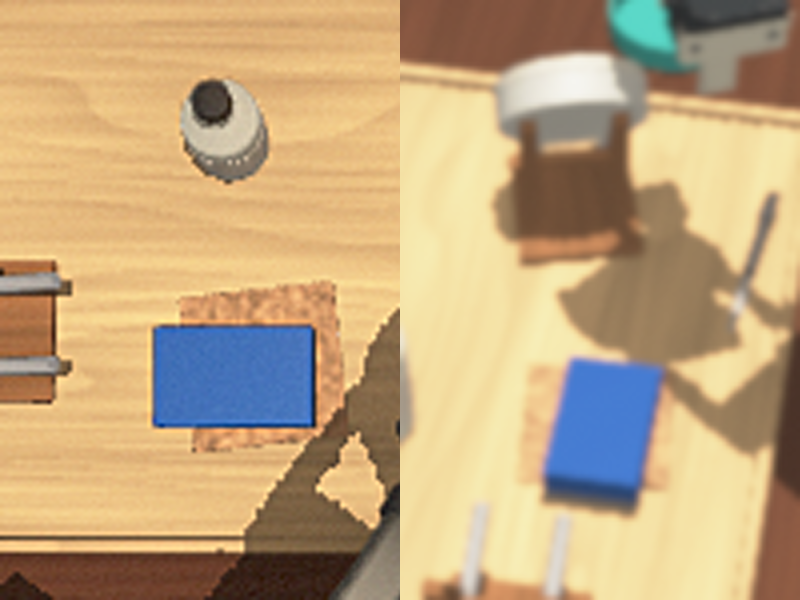

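The block lies flat on the mat, centred at about top px (278,214) against the mat's (286,212), so it is well within tolerance. The full rest and pair are undisturbed. Moving above the pair.

Request:
play_rows(
  commands=[
    {"x": 0.018,"y": 0.017,"z": 0,"twist": 2.5},
    {"x": 0.036,"y": 0.034,"z": 0,"twist": 5},
    {"x": 0.054,"y": 0.051,"z": 0,"twist": 7.5},
    {"x": 0.072,"y": 0.0685,"z": 0,"twist": 9.9},
    {"x": 0.072,"y": 0.0685,"z": 0.01,"twist": 9.9},
    {"x": 0.072,"y": 0.0685,"z": 0.02,"twist": 9.9},
    {"x": 0.072,"y": 0.0685,"z": 0.03,"twist": 9.9},
    {"x": 0.072,"y": 0.0685,"z": 0.036,"twist": 9.9},
  ],
  jaw=0,
)

```text
time: 8.7
tool_pos: [527.6, -236.0, 209.3]
tcp_rot: [-3.14, 0.002, 0.287]
contact_force: [-0.4, -0.1, 0.6]
grip_width: 91.8
finger_force: 0.0
```

```bash
python3 go.py 528.6 -238 138 16
python3 - <<'E'
from h import *
T=bot.capture("top");S=bot.capture("side")
print("block",onz(T,278.5,214,37).round(1))
cv2.imwrite("pics/m5.png",np.vstack([np.hstack([crop(T,325,145,100,75,4),crop(S,270,130,100,75,4)]),np.hstack([crop(T,175,165,80,60,5),crop(S,260,262,80,60,5)])]))
E
```

```text
t 8.7 [ 527.6 -236.   209.3] yaw 16.43 rp [-1.799e+02  1.000e-01] F [-0.4 -0.1  0.6] w 91.8 0.0 j [-0.55  0.47  1.44 -0.    1.23  0.73]
tool delta mm 0.4 2.2 71.3 twist 0.4
block [460.6  -1.1  37. ]
```

View pics/m5.png

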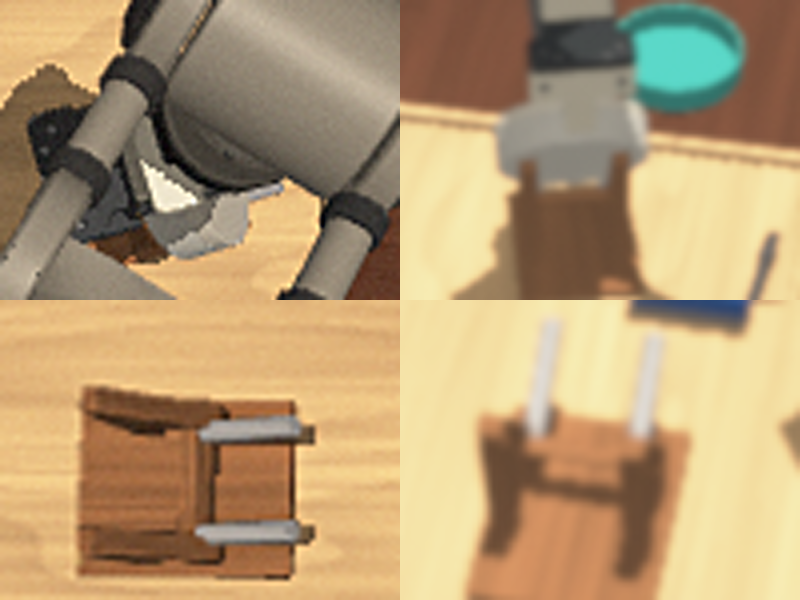

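The fingers sit above the pair, with the rear finger at side crop (587,130), between the rails at 527 and 618. The emptied free rest has an open gap between its rails. Descending.

Request:
play_rows(
  commands=[
    {"x": 0,"y": 0.002,"z": 0.015,"twist": 0.4},
    {"x": 0,"y": 0.002,"z": 0.03,"twist": 0.4},
    {"x": 0,"y": 0.002,"z": 0.04,"twist": 0.4},
    {"x": 0,"y": 0.002,"z": 0.05,"twist": 0.4},
    {"x": 0,"y": 0.002,"z": 0.058,"twist": 0.4},
    {"x": 0,"y": 0.002,"z": 0.065,"twist": 0.4},
    {"x": 0,"y": 0.002,"z": 0.07,"twist": 0.4},
    {"x": 0,"y": 0.002,"z": 0.071,"twist": 0.4},
  ],
)

```text
time: 9.6
tool_pos: [529.1, -238.5, 139.1]
tcp_rot: [-3.141, 0.001, 0.279]
contact_force: [0.6, 0.3, -0.2]
grip_width: 91.9
finger_force: 0.0
```

```bash
python3 go.py 528.6 -238 138 16
python3 - <<'E'
from h import *
T=bot.capture("top");S=bot.capture("side")
cv2.imwrite("pics/m6.png",np.hstack([crop(T,325,145,100,100,4),crop(S,270,130,100,100,4)]))
E
```

```text
t 9.6 [ 529.1 -238.5  139.1] yaw 15.98 rp [-1.7997e+02  3.0000e-02] F [ 0.6  0.3 -0.2] w 91.9 0.0 j [-0.56  0.55  1.52 -0.    1.07  0.74]
tool delta mm -0.4 -0.6 1.1 twist -0.0
```

View pics/m6.png

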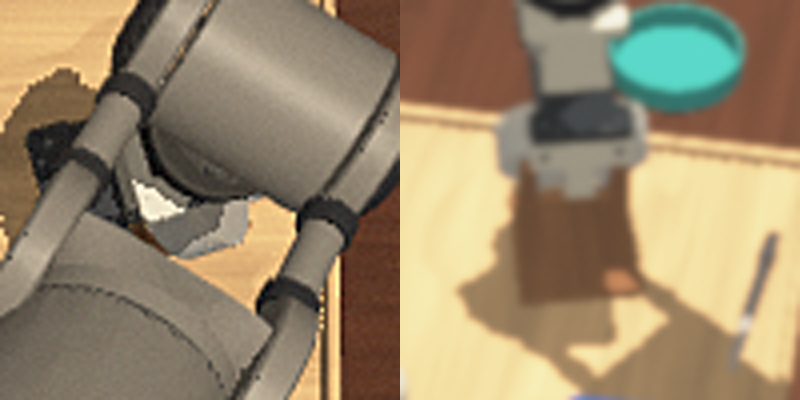

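No contact after the descent: the rear finger is in the gap behind the tin at side crop (580,175). Closing gently first.

Request:
play_rows(
  commands=[
    {"x": 0,"y": 0,"z": 0,"twist": 0},
    {"x": 0,"y": 0,"z": 0,"twist": 0},
    {"x": 0,"y": 0,"z": 0,"twist": 0},
    {"x": 0,"y": 0,"z": 0,"twist": 0},
    {"x": 0,"y": 0,"z": 0,"twist": 0},
    {"x": 0,"y": 0,"z": 0,"twist": 0},
    {"x": 0,"y": 0,"z": 0,"twist": 0},
    {"x": 0,"y": 0,"z": 0,"twist": 0},
  ],
  jaw=0.33,
)

```text
time: 10.5
tool_pos: [529.8, -239.8, 140.2]
tcp_rot: [3.139, -0.001, 0.279]
contact_force: [0.8, -5.4, 1.0]
grip_width: 61.7
finger_force: 13.0
```

Request:
play_rows(
  commands=[
    {"x": 0,"y": 0.002,"z": -0.001,"twist": 0},
    {"x": 0,"y": 0.005,"z": -0.003,"twist": 0},
    {"x": 0,"y": 0.008,"z": -0.005,"twist": 0},
    {"x": 0,"y": 0.011,"z": -0.007,"twist": 0},
    {"x": 0,"y": 0.014,"z": -0.009,"twist": 0},
    {"x": 0,"y": 0.017,"z": -0.011,"twist": 0},
    {"x": 0,"y": 0.02,"z": -0.012,"twist": 0},
    {"x": 0,"y": 0.022,"z": -0.013,"twist": 0},
  ],
  jaw=0.45,
)

```text
time: 11.3
tool_pos: [535.2, -259.6, 152.5]
tcp_rot: [-3.141, 0.001, 0.279]
contact_force: [-0.3, 0.7, -0.2]
grip_width: 50.7
finger_force: 0.6
```

Request:
play_rows(
  commands=[
    {"x": 0,"y": 0.002,"z": -0.001,"twist": 0},
    {"x": 0,"y": 0.005,"z": -0.003,"twist": 0},
    {"x": 0,"y": 0.008,"z": -0.005,"twist": 0},
    {"x": 0,"y": 0.01,"z": -0.006,"twist": 0},
    {"x": 0,"y": 0.012,"z": -0.007,"twist": 0},
    {"x": 0,"y": 0.014,"z": -0.008,"twist": 0},
    {"x": 0,"y": 0.016,"z": -0.009,"twist": 0},
    {"x": 0,"y": 0.018,"z": -0.01,"twist": 0},
  ],
  jaw=0.56,
)

```text
time: 12.1
tool_pos: [540.2, -277.0, 162.6]
tcp_rot: [-3.141, 0.0, 0.279]
contact_force: [-0.2, 2.6, -2.1]
grip_width: 40.4
finger_force: 4.3
```

```bash
python3 go.py
python3 - <<'E'
from h import *
T=bot.capture("top");S=bot.capture("side")
cv2.imwrite("pics/m7.png",np.hstack([crop(T,325,145,100,100,4),crop(S,270,120,100,100,4)]))
E
```

```text
t 12.1 [ 540.2 -277.   162.6] yaw 15.98 rp [-1.7996e+02  2.0000e-02] F [-0.2  2.6 -2.1] w 40.4 4.3 j [-0.6   0.57  1.41  0.    1.16  0.69]
```

View pics/m7.png

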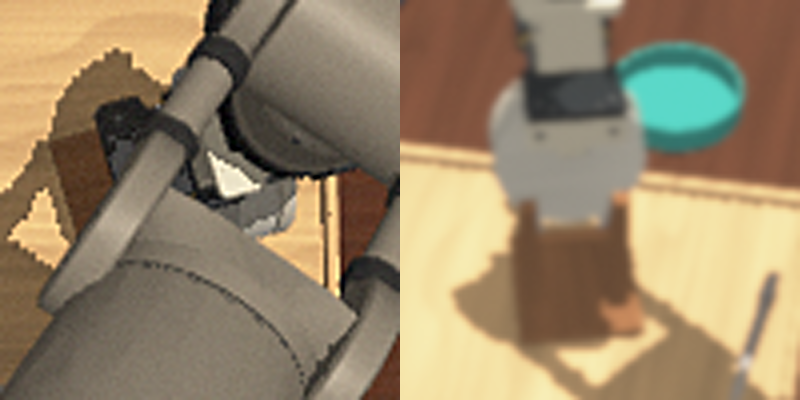

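The pair is standing nearly upright between the fingers: the tin's bottom shows as a circle at side crop (570,145). Closing fully and lifting a little.

Request:
play_rows(
  commands=[
    {"x": 0,"y": 0.003,"z": -0.002,"twist": 0},
    {"x": 0,"y": 0.005,"z": -0.003,"twist": 0},
    {"x": 0,"y": 0.005,"z": -0.003,"twist": 0},
    {"x": 0,"y": 0.005,"z": -0.003,"twist": 0},
    {"x": 0,"y": 0.005,"z": -0.003,"twist": 0},
    {"x": 0,"y": 0.005,"z": -0.003,"twist": 0},
    {"x": 0,"y": 0.007,"z": -0.006,"twist": 0},
    {"x": 0,"y": 0.009,"z": -0.01,"twist": 0},
  ],
  jaw=1,
)

```text
time: 13.0
tool_pos: [542.4, -284.9, 172.0]
tcp_rot: [-3.14, 0.001, 0.28]
contact_force: [-1.2, -0.5, -4.5]
grip_width: 35.8
finger_force: 30.0
```

Request:
play_rows(
  commands=[
    {"x": 0,"y": 0.001,"z": -0.005,"twist": 0},
    {"x": 0,"y": 0.003,"z": -0.01,"twist": 0},
    {"x": 0,"y": 0.004,"z": -0.02,"twist": 0},
    {"x": 0,"y": 0.005,"z": -0.03,"twist": 0},
    {"x": 0,"y": 0.005,"z": -0.045,"twist": 0},
    {"x": 0,"y": 0.005,"z": -0.06,"twist": 0},
    {"x": 0,"y": 0.005,"z": -0.08,"twist": 0},
    {"x": 0,"y": 0.005,"z": -0.095,"twist": 0},
  ],
)

```text
time: 13.8
tool_pos: [544.4, -290.8, 269.9]
tcp_rot: [3.14, -0.001, 0.279]
contact_force: [-0.4, 0.7, -5.0]
grip_width: 35.9
finger_force: 30.0
```

```bash
python3 go.py
python3 - <<'E'
from h import *
T=bot.capture("top");S=bot.capture("side")
cv2.imwrite("pics/m8.png",np.hstack([crop(T,325,105,100,140,4),crop(S,270,60,100,140,4)]))
E
```

```text
t 13.8 [ 544.4 -290.8  269.9] yaw 15.98 rp [ 1.799e+02 -7.000e-02] F [-0.4  0.7 -5. ] w 35.9 30.0 j [-0.61  0.5   1.22 -0.    1.42  0.68]
```

Request:
play_rows(
  commands=[
    {"x": 0.001,"y": -0.008,"z": 0,"twist": -4},
    {"x": 0.003,"y": -0.022,"z": 0,"twist": -10},
    {"x": 0.006,"y": -0.04,"z": 0,"twist": -17},
    {"x": 0.009,"y": -0.058,"z": 0,"twist": -25},
    {"x": 0.012,"y": -0.076,"z": 0,"twist": -33},
    {"x": 0.015,"y": -0.094,"z": 0,"twist": -41},
    {"x": 0.018,"y": -0.112,"z": 0,"twist": -49},
    {"x": 0.02,"y": -0.13,"z": 0,"twist": -56},
  ],
)

```text
time: 14.7
tool_pos: [527.2, -159.2, 267.1]
tcp_rot: [-3.141, -0.0, 1.262]
contact_force: [-0.5, 0.4, -4.3]
grip_width: 35.8
finger_force: 30.0
```

```bash
python3 go.py 510 -30 270 126 496 90 270 180.5
```

```text
t 14.7 [ 527.2 -159.2  267.1] yaw 72.29 rp [-179.95   -0.  ] F [-0.5  0.4 -4.3] w 35.8 30.0 j [-0.43  0.38  1.43 -0.    1.34 -0.12]
tool delta mm 117.9 -55.7 -2.9 twist -53.7
tool delta mm 105.3 59.2 -0.0 twist -54.5
```

Request:
play_rows(
  commands=[
    {"x": 0.015,"y": -0.007,"z": 0,"twist": -7},
    {"x": 0.03,"y": -0.014,"z": -0.001,"twist": -14},
    {"x": 0.045,"y": -0.021,"z": -0.001,"twist": -21},
    {"x": 0.06,"y": -0.028,"z": -0.002,"twist": -28},
    {"x": 0.075,"y": -0.035,"z": -0.002,"twist": -35},
    {"x": 0.09,"y": -0.042,"z": -0.003,"twist": -42},
    {"x": 0.104,"y": -0.049,"z": -0.003,"twist": -48},
    {"x": 0.118,"y": -0.056,"z": -0.003,"twist": -54},
  ],
)

```text
time: 15.5
tool_pos: [510.5, -29.9, 270.3]
tcp_rot: [-3.141, -0.0, 2.203]
contact_force: [0.2, -0.7, -5.1]
grip_width: 36.0
finger_force: 30.0
```

Request:
play_rows(
  commands=[
    {"x": 0.014,"y": 0.008,"z": 0,"twist": -7},
    {"x": 0.028,"y": 0.016,"z": 0,"twist": -14},
    {"x": 0.042,"y": 0.024,"z": 0,"twist": -21},
    {"x": 0.056,"y": 0.032,"z": 0,"twist": -28},
    {"x": 0.07,"y": 0.04,"z": 0,"twist": -35},
    {"x": 0.084,"y": 0.048,"z": 0,"twist": -42},
    {"x": 0.098,"y": 0.055,"z": 0,"twist": -49},
    {"x": 0.105,"y": 0.059,"z": 0,"twist": -54.5},
  ],
)

```text
time: 16.3
tool_pos: [496.3, 90.2, 270.3]
tcp_rot: [3.141, -0.001, -3.128]
contact_force: [1.0, -0.2, -5.0]
grip_width: 36.0
finger_force: 30.0
```

```bash
python3 go.py 496 130 200 180.5
python3 - <<'E'
from h import *
S=bot.capture("side"); p=bot.get_obs()["tool_pos"]
cv2.imwrite("pics/s9.png",crop(S,220,80,160,200,3))
# disk face plane y = p.y+18 : mask bright white, low saturation
hsv=cv2.cvtColor(S["pixels"],cv2.COLOR_RGB2HSV)
m=((hsv[...,1]<40)&(hsv[...,2]>120)).astype(np.uint8)
q=proj(S,p-[0,-18,20]); print("expect",q)
n,l,st,ce=cv2.connectedComponentsWithStats(m)
for i in range(1,n):
    if st[i,4]>150 and np.hypot(*(ce[i]-q))<80: print(st[i],ce[i])
E
```

```text
t 16.3 [496.3  90.2 270.3] yaw -179.2 rp [ 1.7999e+02 -4.0000e-02] F [ 1.  -0.2 -5. ] w 36.0 30.0 j [ 0.03  0.29  1.55  0.    1.31 -1.56]
tool delta mm -0.2 39.8 70.3 twist 0.3
expect [298.46528662 226.04456404]
[278 208  48  35 685] [307.39124088 228.30364964]
[253 218  18  20 260] [261.86153846 227.89615385]
```

View pics/s9.png

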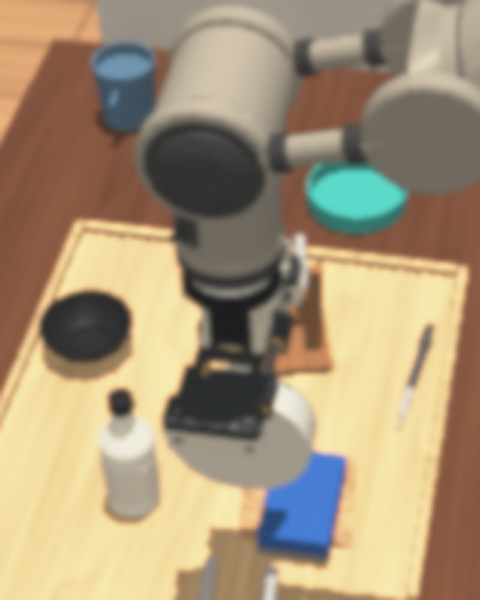

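The picture shows the pair held upright with the disk facing +y, towards the rest. The disk's left edge is at crop (165,450) and its lowest point about (245,489). The pegs are below at (210,575) and (268,585). Next is a circle fit of its lower rim on the face plane.

Run:
```python
from h import *
from scipy.optimize import least_squares
S=bot.capture("side"); p=bot.get_obs()["tool_pos"]
P=np.array([(168,460),(178,469),(190,475),(215,484),(245,489),(262,488)])/3+[220,80]
X=[]
for u,v in P:
    r=ray(S,u,v); X.append((S["eye"]+r*(p[1]+18-S["eye"][1])/r[1])[[0,2]])
X=np.array(X); print(X.round(1).tolist())
r=least_squares(lambda c:np.hypot(*(X-c).T)-60,[p[0],p[2]-25]); print("centre-tcp",r.x-p[[0,2]],r.fun.round(1))
# pegs of free rest seen from side, predicted tip px for S=(494.5,189.5)
```

```text
[[555.8, 208.0], [548.0, 197.7], [538.0, 191.8], [516.8, 184.3], [490.9, 183.3], [476.2, 188.0]]
centre-tcp [  9.04195399 -28.75600933] [ 0.5  1.1 -0.6 -1.6  0.1  1.1]
```

Run:
```python
from h import *
from scipy.optimize import least_squares
S=bot.capture("side");T=bot.capture("top"); p=bot.get_obs()["tool_pos"]; im=S["pixels"].astype(float)
# disk grey vs wood: use r-b difference
rb=im[...,0]-im[...,2]
c0=np.array([298.5,232.]); pts=[]
for a in np.radians(np.arange(20,176,6)):   # image angles, downwards
    t=np.arange(8,45,.25); xs=c0[0]+t*np.cos(a); ys=c0[1]+t*np.sin(a)
    v=cv2.remap(rb.astype(np.float32),xs.astype(np.float32)[None],ys.astype(np.float32)[None],cv2.INTER_LINEAR)[0]
    g=np.gradient(v); k=np.argmax(np.abs(g)); pts.append((np.degrees(a),xs[k],ys[k],g[k]))
X=[]
for a,u,v,g in pts:
    r=ray(S,u,v); q=(S["eye"]+r*(p[1]+18-S["eye"][1])/r[1])[[0,2]]; X.append(q); print(round(a),round(u,1),round(v,1),round(g,1),q.round(1))
X=np.array(X)
r=least_squares(lambda c:np.hypot(*(X-c).T)-60,[p[0],p[2]-25],loss='soft_l1'); print(r.x-p[[0,2]],r.fun.round(1))
```

```text
20 332.3 244.3 23.1 [412.7 194.4]
26 332.0 248.3 22.1 [413.4 177.7]
32 331.1 252.4 21.7 [415.4 160.1]
38 330.4 256.9 20.4 [417.1 140.2]
44 329.3 261.7 18.8 [420.  118.4]
50 308.8 244.3 -17.3 [472.9 180.9]
56 308.0 246.1 -15.1 [475.1 172.7]
62 307.2 248.3 -10.2 [477.5 162.7]
68 306.9 252.9 -9.2 [478.7 143.1]
74 305.3 255.8 -11.0 [483.4 129.2]
80 300.4 242.6 6.4 [494.6 182.8]
86 299.2 241.5 7.5 [497.5 186.7]
92 298.2 241.2 7.4 [500.  187.1]
98 297.2 241.4 6.2 [502.7 185.8]
104 296.4 240.2 6.7 [504.4 190.2]
110 295.3 240.7 7.5 [507.4 187.7]
116 294.2 240.8 7.5 [510.3 186.7]
122 293.3 240.3 6.4 [512.5 188.3]
128 292.7 239.5 6.2 [514.1 191.1]
134 291.4 239.4 6.8 [517.4 190.8]
140 289.9 239.2 6.0 [521.3 190.5]
146 289.0 238.4 6.2 [523.6 193.3]
152 272.7 245.7 -6.5 [569.3 152.4]
158 272.3 242.6 -6.7 [569.2 165.8]
164 255.5 244.3 7.1 [616.2 147.5]
170 254.4 239.8 7.0 [616.9 166.7]
[-37.44264116 -54.6380875 ] [-8.700e+00 -3.000e-01  1.100e+01  2.660e+01  4.500e+01 -2.250e+01
 -1.410e+01 -3.900e+00  1.530e+01  2.990e+01 -1.170e+01 -1.200e+01
 -1.020e+01 -7.300e+00 -8.200e+00 -4.400e+00 -1.300e+00 -1.000e-01
  1.000e-01  3.300e+00  7.000e+00  8.100e+00  6.690e+01  6.070e+01
  1.111e+02  1.050e+02]
```

Request:
play_rows(
  commands=[
    {"x": 0.001,"y": 0.01,"z": 0.01,"twist": 0},
    {"x": 0.003,"y": 0.025,"z": 0.025,"twist": 0.3},
    {"x": 0.003,"y": 0.037,"z": 0.04,"twist": 0.3},
    {"x": 0.003,"y": 0.037,"z": 0.055,"twist": 0.3},
    {"x": 0.003,"y": 0.037,"z": 0.068,"twist": 0.3},
    {"x": 0.003,"y": 0.037,"z": 0.076,"twist": 0.3},
    {"x": 0.003,"y": 0.037,"z": 0.08,"twist": 0.3},
    {"x": 0.003,"y": 0.037,"z": 0.08,"twist": 0.3},
  ],
)

```text
time: 17.3
tool_pos: [493.5, 126.0, 190.2]
tcp_rot: [-3.141, -0.001, -3.139]
contact_force: [0.8, 0.9, -5.5]
grip_width: 35.8
finger_force: 30.0
```

Request:
play_rows(
  commands=[
    {"x": 0,"y": 0.001,"z": 0.002,"twist": 0},
    {"x": 0,"y": 0.003,"z": 0.004,"twist": 0},
    {"x": 0,"y": 0.005,"z": 0.006,"twist": 0},
    {"x": 0,"y": 0.007,"z": 0.008,"twist": 0},
    {"x": 0,"y": 0.009,"z": 0.01,"twist": 0},
    {"x": 0,"y": 0.011,"z": 0.012,"twist": 0},
    {"x": 0,"y": 0.012,"z": 0.014,"twist": 0},
    {"x": 0,"y": 0.012,"z": 0.014,"twist": 0},
  ],
)

```text
time: 18.1
tool_pos: [494.2, 138.7, 176.9]
tcp_rot: [3.141, 0.002, -3.138]
contact_force: [1.9, 2.9, -2.6]
grip_width: 36.0
finger_force: 30.0
```

```bash
python3 go.py 493 149.5 169 180.5
```

```text
t 18.1 [494.2 138.7 176.9] yaw -179.82 rp [1.7994e+02 1.0000e-01] F [ 1.9  2.9 -2.6] w 36.0 30.0 j [ 0.12  0.39  1.67  0.    1.08 -1.45]
tool delta mm 1.1 10.8 7.9 twist -0.3
```

Run:
```python
from h import *
F=[]
for i in range(6): S=bot.capture("side"); o=bot.get_obs(); F.append(o["contact_force"])
print(np.mean(F,0).round(2),np.std(F,0).round(2),o["tool_pos"].round(1))
im=S["pixels"].astype(float); im=cv2.GaussianBlur(S["pixels"],(3,3),0).astype(int)
p=o["tool_pos"]
# column profile under the disk and rail/peg px
for q in [(494,139+18,176.9-27),(494,157,176.9-87),(494+60,157,150),(494-60,157,150),(522.5,110,76.5),(466.5,110,76.5),(522.5,159.5,48),(466.5,159.5,48)]: print(q,proj(S,q).round(1))
T=bot.capture("top")
for q in [(494,139-18,150),(554,121,150),(434,121,150),(522.5,110,76.5),(466.5,110,76.5)]: print("T",q,proj(T,q).round(1))
```

```text
[ 1.82  3.59 -2.96] [0.47 1.04 0.38] [494.1 138.4 177. ]
(494, 157, 149.9) [296.9 266.2]
(494, 157, 89.9) [297.9 279.5]
(554, 157, 150) [273.8 262.7]
(434, 157, 150) [320.4 269.7]
(522.5, 110, 76.5) [291.5 266.2]
(466.5, 110, 76.5) [311.8 269.3]
(522.5, 159.5, 48) [288.  287.3]
(466.5, 159.5, 48) [308.5 290.5]
T (494, 121, 150) [225.4 198.2]
T (554, 121, 150) [226.  174.3]
T (434, 121, 150) [224.8 222.3]
T (522.5, 110, 76.5) [235.9 190. ]
T (466.5, 110, 76.5) [235.5 210.9]
```

Request:
play_rows(
  commands=[
    {"x": 0,"y": 0,"z": -0.004,"twist": 0},
    {"x": 0,"y": 0,"z": -0.008,"twist": 0},
    {"x": 0,"y": 0,"z": -0.012,"twist": 0},
    {"x": 0,"y": 0,"z": -0.012,"twist": 0},
    {"x": 0,"y": 0,"z": -0.012,"twist": 0},
    {"x": 0,"y": 0,"z": -0.012,"twist": 0},
    {"x": 0,"y": 0,"z": -0.012,"twist": 0},
    {"x": 0,"y": 0,"z": -0.012,"twist": 0},
  ],
)

```text
time: 19.25
tool_pos: [493.5, 138.0, 188.5]
tcp_rot: [-3.141, -0.0, -3.138]
contact_force: [0.2, -0.5, -5.6]
grip_width: 35.8
finger_force: 30.0
```

```bash
cat > f.py <<'E'
from h import *
F=[];M=[];P=[]
for i in range(4): bot.capture("side"); o=bot.get_obs(); F.append(o["contact_force"]);M.append(o["moment"]);P.append(o["tool_pos"])
print(round(o["time"],2),"F",np.mean(F,0).round(2),"M",np.mean(M,0).round(3),"P",np.mean(P,0).round(1),"yaw",np.degrees(o["tcp_rot"][2]).round(2),"w",round(o["grip_width"],1))
E
python3 f.py
```

```text
19.45 F [-0.36 -0.29 -4.76] M [ 0.092 -0.161  0.016] P [493.5 138.1 188.6] yaw -179.82 w 35.8
```

Request:
play_rows(
  commands=[
    {"x": 0,"y": 0.003,"z": 0.003,"twist": 0},
    {"x": 0,"y": 0.006,"z": 0.006,"twist": 0},
    {"x": 0,"y": 0.009,"z": 0.009,"twist": 0},
    {"x": 0,"y": 0.011,"z": 0.011,"twist": 0},
    {"x": 0,"y": 0.012,"z": 0.013,"twist": 0},
    {"x": 0,"y": 0.013,"z": 0.014,"twist": 0},
    {"x": 0,"y": 0.013,"z": 0.015,"twist": 0},
    {"x": 0,"y": 0.013,"z": 0.015,"twist": 0},
  ],
)

```text
time: 20.25
tool_pos: [493.5, 151.0, 173.6]
tcp_rot: [-3.141, -0.0, -3.138]
contact_force: [0.6, -0.4, -4.5]
grip_width: 35.7
finger_force: 30.0
```

```bash
python3 f.py
```

```text
20.45 F [-0.12 -0.38 -4.82] M [ 0.09  -0.144 -0.014] P [493.6 151.  173.8] yaw -179.82 w 35.9
```

Request:
play_rows(
  commands=[
    {"x": 0,"y": 0.0015,"z": 0.001,"twist": 0},
    {"x": 0,"y": 0.003,"z": 0.002,"twist": 0},
    {"x": 0,"y": 0.0045,"z": 0.003,"twist": 0},
    {"x": 0,"y": 0.006,"z": 0.0035,"twist": 0},
    {"x": 0,"y": 0.007,"z": 0.004,"twist": 0},
    {"x": 0,"y": 0.008,"z": 0.005,"twist": 0},
    {"x": 0,"y": 0.008,"z": 0.005,"twist": 0},
    {"x": 0,"y": 0.008,"z": 0.005,"twist": 0},
  ],
)

```text
time: 21.25
tool_pos: [493.5, 159.1, 168.6]
tcp_rot: [-3.141, -0.0, -3.138]
contact_force: [-1.2, 0.7, -4.2]
grip_width: 36.1
finger_force: 30.0
```

```bash
python3 f.py
```

```text
21.45 F [ 0.16 -0.32 -4.6 ] M [ 0.056 -0.15   0.003] P [493.5 159.1 168.7] yaw -179.82 w 35.8
```

Still free of contact. Continuing inward along -n.

Request:
play_rows(
  commands=[
    {"x": 0,"y": 0.001,"z": 0.0005,"twist": 0},
    {"x": 0,"y": 0.002,"z": 0.001,"twist": 0},
    {"x": 0,"y": 0.003,"z": 0.0015,"twist": 0},
    {"x": 0,"y": 0.004,"z": 0.0025,"twist": 0},
    {"x": 0,"y": 0.005,"z": 0.003,"twist": 0},
    {"x": 0,"y": 0.006,"z": 0.0035,"twist": 0},
    {"x": 0,"y": 0.006,"z": 0.0035,"twist": 0},
    {"x": 0,"y": 0.006,"z": 0.0035,"twist": 0},
  ],
)

```text
time: 22.25
tool_pos: [493.8, 163.6, 165.9]
tcp_rot: [-3.139, 0.001, -3.138]
contact_force: [-0.1, -7.3, 2.7]
grip_width: 35.9
finger_force: 30.0
```

```bash
python3 f.py
```

```text
22.45 F [-0.27 -8.06  2.59] M [-1.642  0.248  0.24 ] P [493.8 163.7 165.9] yaw -179.77 w 36.0
```

Request:
play_rows(
  commands=[
    {"x": 0,"y": 0.0005,"z": 0.0002,"twist": 0},
    {"x": 0,"y": 0.001,"z": 0.0005,"twist": 0},
    {"x": 0,"y": 0.0015,"z": 0.0008,"twist": 0},
    {"x": 0,"y": 0.002,"z": 0.001,"twist": 0},
    {"x": 0,"y": 0.0025,"z": 0.0012,"twist": 0},
    {"x": 0,"y": 0.003,"z": 0.0015,"twist": 0},
    {"x": 0,"y": 0.003,"z": 0.0015,"twist": 0},
    {"x": 0,"y": 0.003,"z": 0.0015,"twist": 0},
  ],
)

```text
time: 23.25
tool_pos: [494.7, 164.8, 165.5]
tcp_rot: [-3.135, 0.003, -3.137]
contact_force: [-0.8, -16.7, 9.7]
grip_width: 36.0
finger_force: 30.1
```

```bash
python3 f.py
```

```text
23.45 F [ -0.67 -15.84  10.11] M [-3.438  0.222  0.298] P [494.7 164.8 165.5] yaw -179.74 w 36.0
```

Request:
play_rows(
  commands=[
    {"x": 0,"y": 0.0005,"z": 0.0002,"twist": 0},
    {"x": 0,"y": 0.001,"z": 0.0004,"twist": 0},
    {"x": 0,"y": 0.001,"z": 0.0005,"twist": 0},
    {"x": 0,"y": 0.001,"z": 0.0005,"twist": 0},
    {"x": 0,"y": 0.001,"z": 0.0005,"twist": 0},
    {"x": 0,"y": 0.001,"z": 0.0005,"twist": 0},
    {"x": 0,"y": 0.001,"z": 0.0005,"twist": 0},
    {"x": 0,"y": 0.001,"z": 0.0005,"twist": 0},
  ],
  jaw=0.598,
)

```text
time: 24.25
tool_pos: [495.3, 166.6, 165.3]
tcp_rot: [-3.137, 0.005, -3.138]
contact_force: [0.4, -13.7, 9.7]
grip_width: 36.9
finger_force: 15.0
```

```bash
python3 f.py
```

```text
24.45 F [  0.08 -12.89  10.06] M [-2.726 -0.102  0.108] P [495.2 166.6 165.3] yaw -179.78 w 37.4
```

Request:
play_rows(
  commands=[
    {"x": 0,"y": -0.003,"z": -0.002,"twist": 0},
    {"x": 0,"y": -0.006,"z": -0.005,"twist": 0},
    {"x": 0,"y": -0.01,"z": -0.008,"twist": 0},
    {"x": 0,"y": -0.015,"z": -0.011,"twist": 0},
    {"x": 0,"y": -0.02,"z": -0.014,"twist": 0},
    {"x": 0,"y": -0.025,"z": -0.017,"twist": 0},
    {"x": 0,"y": -0.028,"z": -0.019,"twist": 0},
    {"x": 0,"y": -0.028,"z": -0.019,"twist": 0},
  ],
  jaw=1,
)

```text
time: 25.25
tool_pos: [493.8, 140.7, 182.5]
tcp_rot: [-3.142, 0.001, -3.139]
contact_force: [-0.3, 0.5, -4.2]
grip_width: 36.0
finger_force: 29.9
```

```bash
python3 f.py
python3 - <<'E'
from h import *
# numeric look: disk lower rim in side view and tin rim in top view along columns
S=bot.capture("side"); p=bot.get_obs()["tool_pos"]; print(p.round(1))
im=S["pixels"].astype(int)
for dx in (-10,0,10,25):
    print("dx",dx)
    for k in (60,70,80,90,100,110):
        u,v=proj(S,[p[0]+dx,p[1]+18,p[2]-k]); print(k,round(u,1),round(v,1),im[int(round(v)),int(round(u))].tolist(),end="; ")
    print()
E
```

```text
25.45 F [-0.11  0.45 -5.16] M [ 0.081 -0.133  0.019] P [493.6 141.1 182.2] yaw -179.82 w 36.0
[493.5 141.2 182. ]
dx -10
60 301.3 273.8 [158, 150, 134]; 70 301.4 276.0 [161, 153, 138]; 80 301.5 278.2 [162, 152, 135]; 90 301.7 280.3 [161, 137, 107]; 100 301.8 282.5 [162, 132, 96]; 110 302.0 284.6 [144, 116, 84]; 
dx 0
60 297.4 273.2 [159, 152, 135]; 70 297.6 275.4 [160, 153, 137]; 80 297.8 277.6 [161, 149, 130]; 90 297.9 279.8 [165, 138, 105]; 100 298.1 281.9 [167, 136, 99]; 110 298.2 284.0 [156, 125, 91]; 
dx 10
60 293.6 272.7 [159, 152, 135]; 70 293.8 274.9 [160, 153, 138]; 80 294.0 277.0 [162, 151, 133]; 90 294.2 279.2 [162, 137, 106]; 100 294.3 281.3 [161, 132, 97]; 110 294.5 283.4 [156, 127, 93]; 
dx 25
60 287.9 271.8 [160, 152, 135]; 70 288.1 274.0 [160, 153, 137]; 80 288.3 276.2 [155, 147, 135]; 90 288.5 278.3 [143, 135, 127]; 100 288.8 280.4 [141, 132, 122]; 110 289.0 282.5 [136, 123, 112];
```

The disk's lower edge sits about 85 mm below the TCP, but the pegs met the tin about 105 mm below it, so the tin has slipped roughly 20 mm down against the disk. I'll press the tin on the pegs to slide it back.

Request:
play_rows(
  commands=[
    {"x": 0,"y": 0,"z": 0.002,"twist": 0},
    {"x": 0,"y": 0,"z": 0.004,"twist": 0},
    {"x": 0,"y": 0,"z": 0.006,"twist": 0},
    {"x": 0,"y": 0,"z": 0.008,"twist": 0},
    {"x": 0,"y": 0,"z": 0.009,"twist": 0},
    {"x": 0,"y": 0,"z": 0.01,"twist": 0},
    {"x": 0,"y": 0,"z": 0.01,"twist": 0},
    {"x": 0,"y": 0,"z": 0.01,"twist": 0},
  ],
)

```text
time: 26.3
tool_pos: [495.0, 142.1, 173.9]
tcp_rot: [3.14, 0.005, -3.139]
contact_force: [1.7, 5.3, 6.8]
grip_width: 36.1
finger_force: 30.0
```

```bash
python3 f.py
```

```text
26.5 F [1.45 5.18 6.92] M [ 1.13  -0.16  -0.089] P [495.  142.1 173.9] yaw -179.83 w 35.9
```

Request:
play_rows(
  commands=[
    {"x": 0,"y": 0,"z": 0.001,"twist": 0},
    {"x": 0,"y": 0,"z": 0.002,"twist": 0},
    {"x": 0,"y": 0,"z": 0.003,"twist": 0},
    {"x": 0,"y": 0,"z": 0.004,"twist": 0},
    {"x": 0,"y": 0,"z": 0.005,"twist": 0},
    {"x": 0,"y": 0,"z": 0.006,"twist": 0},
    {"x": 0,"y": 0,"z": 0.006,"twist": 0},
    {"x": 0,"y": 0,"z": 0.006,"twist": 0},
  ],
)

```text
time: 27.3
tool_pos: [497.2, 142.2, 171.4]
tcp_rot: [3.139, 0.012, -3.138]
contact_force: [-1.5, 4.1, 27.5]
grip_width: 36.0
finger_force: 30.0
```

```bash
python3 f.py
```

```text
27.5 F [-0.63  4.63 28.45] M [ 0.628  0.21  -0.014] P [497.2 142.2 171.4] yaw -179.81 w 35.7
```

Request:
play_rows(
  commands=[
    {"x": 0,"y": 0,"z": 0.001,"twist": 0},
    {"x": 0,"y": 0,"z": 0.002,"twist": 0},
    {"x": 0,"y": 0,"z": 0.003,"twist": 0},
    {"x": 0,"y": 0,"z": 0.004,"twist": 0},
    {"x": 0,"y": 0,"z": 0.004,"twist": 0},
    {"x": 0,"y": 0,"z": 0.004,"twist": 0},
    {"x": 0,"y": 0,"z": 0.004,"twist": 0},
    {"x": 0,"y": 0,"z": 0.004,"twist": 0},
  ],
)

```text
time: 28.3
tool_pos: [497.8, 142.4, 167.8]
tcp_rot: [3.139, 0.014, -3.138]
contact_force: [0.4, 5.8, 31.0]
grip_width: 35.9
finger_force: 30.0
```

```bash
python3 f.py
```

```text
28.5 F [-0.77  5.05 30.09] M [ 0.739 -0.025 -0.027] P [497.8 142.4 167.9] yaw -179.81 w 35.8
```

Request:
play_rows(
  commands=[
    {"x": 0,"y": 0,"z": 0.001,"twist": 0},
    {"x": 0,"y": 0,"z": 0.0025,"twist": 0},
    {"x": 0,"y": 0,"z": 0.004,"twist": 0},
    {"x": 0,"y": 0,"z": 0.005,"twist": 0},
    {"x": 0,"y": 0,"z": 0.006,"twist": 0},
    {"x": 0,"y": 0,"z": 0.007,"twist": 0},
    {"x": 0,"y": 0,"z": 0.0075,"twist": 0},
    {"x": 0,"y": 0,"z": 0.0075,"twist": 0},
  ],
)

```text
time: 29.3
tool_pos: [498.3, 142.5, 160.6]
tcp_rot: [3.139, 0.015, -3.138]
contact_force: [0.4, 5.4, 32.3]
grip_width: 36.1
finger_force: 30.0
```

```bash
cat > d.py <<'E'
from h import *
S=bot.capture("side"); o=bot.get_obs(); p=o["tool_pos"]; print(round(o["time"],2),p.round(1),o["contact_force"].round(1),"w",round(o["grip_width"],1))
im=S["pixels"].astype(int)
for dx in (-10,0,10):
    print(dx,[(k,(lambda c:c[1]-c[2])(im[int(round(v)),int(round(u))])) for k in range(65,116,5) for u,v in [proj(S,[p[0]+dx,p[1]+18,p[2]-k])]])
E
python3 d.py
```

```text
29.35 [498.3 142.5 160.7] [-0.   5.3 32.6] w 35.5
-10 [(65, np.int64(15)), (70, np.int64(15)), (75, np.int64(16)), (80, np.int64(18)), (85, np.int64(23)), (90, np.int64(26)), (95, np.int64(25)), (100, np.int64(23)), (105, np.int64(22)), (110, np.int64(22)), (115, np.int64(23))]
0 [(65, np.int64(17)), (70, np.int64(16)), (75, np.int64(15)), (80, np.int64(17)), (85, np.int64(20)), (90, np.int64(24)), (95, np.int64(26)), (100, np.int64(25)), (105, np.int64(25)), (110, np.int64(24)), (115, np.int64(23))]
10 [(65, np.int64(16)), (70, np.int64(16)), (75, np.int64(16)), (80, np.int64(19)), (85, np.int64(23)), (90, np.int64(26)), (95, np.int64(26)), (100, np.int64(26)), (105, np.int64(25)), (110, np.int64(25)), (115, np.int64(24))]
```

Request:
play_rows(
  commands=[
    {"x": 0,"y": 0,"z": 0.001,"twist": 0},
    {"x": 0,"y": 0,"z": 0.002,"twist": 0},
    {"x": 0,"y": 0,"z": 0.003,"twist": 0},
    {"x": 0,"y": 0,"z": 0.004,"twist": 0},
    {"x": 0,"y": 0,"z": 0.004,"twist": 0},
    {"x": 0,"y": 0,"z": 0.001,"twist": 0},
    {"x": 0,"y": 0,"z": -0.002,"twist": 0},
    {"x": 0,"y": 0,"z": -0.005,"twist": 0},
  ],
)

```text
time: 30.15
tool_pos: [494.5, 141.3, 160.3]
tcp_rot: [3.141, 0.003, -3.138]
contact_force: [0.8, 0.8, -3.9]
grip_width: 35.5
finger_force: 30.0
```

```bash
python3 d.py | head -1
```

```text
30.2 [494.  141.1 160.4] [0.8 1.6 3. ] w 35.6
```

Request:
play_rows(
  commands=[
    {"x": 0,"y": 0.001,"z": -0.002,"twist": 0},
    {"x": 0,"y": 0.003,"z": -0.002,"twist": 0},
    {"x": 0,"y": 0.005,"z": 0,"twist": 0},
    {"x": 0,"y": 0.007,"z": 0.001,"twist": 0},
    {"x": 0,"y": 0.009,"z": 0.0025,"twist": 0},
    {"x": 0,"y": 0.0105,"z": 0.0035,"twist": 0},
    {"x": 0,"y": 0.012,"z": 0.0045,"twist": 0},
    {"x": 0,"y": 0.012,"z": 0.0045,"twist": 0},
  ],
)

```text
time: 31.0
tool_pos: [493.4, 153.3, 155.0]
tcp_rot: [-3.141, -0.0, -3.138]
contact_force: [0.5, -1.0, -4.3]
grip_width: 35.6
finger_force: 30.0
```

```bash
python3 d.py | head -1
```

```text
31.05 [493.5 153.2 155.1] [ 0.1 -0.4 -5.6] w 35.8
```

Request:
play_rows(
  commands=[
    {"x": 0,"y": 0.001,"z": 0.0005,"twist": 0},
    {"x": 0,"y": 0.002,"z": 0.001,"twist": 0},
    {"x": 0,"y": 0.003,"z": 0.0015,"twist": 0},
    {"x": 0,"y": 0.004,"z": 0.002,"twist": 0},
    {"x": 0,"y": 0.005,"z": 0.0025,"twist": 0},
    {"x": 0,"y": 0.005,"z": 0.003,"twist": 0},
    {"x": 0,"y": 0.005,"z": 0.003,"twist": 0},
    {"x": 0,"y": 0.005,"z": 0.003,"twist": 0},
  ],
)

```text
time: 31.85
tool_pos: [494.2, 156.4, 153.4]
tcp_rot: [-3.138, 0.002, -3.137]
contact_force: [-0.7, -8.8, 4.5]
grip_width: 35.6
finger_force: 30.0
```

Request:
play_rows(
  commands=[
    {"x": 0,"y": 0.0015,"z": 0.0007,"twist": 0},
    {"x": 0,"y": 0.003,"z": 0.0013,"twist": 0},
    {"x": 0,"y": 0.004,"z": 0.002,"twist": 0},
    {"x": 0,"y": 0.004,"z": 0.002,"twist": 0},
    {"x": 0,"y": 0.004,"z": 0.002,"twist": 0},
    {"x": 0,"y": 0.004,"z": 0.002,"twist": 0},
    {"x": 0,"y": 0.004,"z": 0.002,"twist": 0},
    {"x": 0,"y": 0.004,"z": 0.002,"twist": 0},
  ],
  jaw=0.587,
)

```text
time: 32.65
tool_pos: [495.0, 160.2, 151.9]
tcp_rot: [-3.138, 0.004, -3.138]
contact_force: [0.1, -10.2, 6.4]
grip_width: 37.9
finger_force: 13.2
```

Request:
play_rows(
  commands=[
    {"x": 0,"y": 0.0015,"z": 0.0007,"twist": 0},
    {"x": 0,"y": 0.003,"z": 0.0013,"twist": 0},
    {"x": 0,"y": 0.004,"z": 0.002,"twist": 0},
    {"x": 0,"y": 0.004,"z": 0.002,"twist": 0},
    {"x": 0,"y": 0.004,"z": 0.002,"twist": 0},
    {"x": 0,"y": 0.004,"z": 0.002,"twist": 0},
    {"x": 0,"y": 0.004,"z": 0.002,"twist": 0},
    {"x": 0,"y": 0.004,"z": 0.002,"twist": 0},
  ],
  jaw=0.557,
)

```text
time: 33.45
tool_pos: [495.6, 164.5, 150.8]
tcp_rot: [-3.139, 0.006, -3.138]
contact_force: [-0.3, -9.3, 12.3]
grip_width: 40.9
finger_force: 12.5
```

Request:
play_rows(
  commands=[
    {"x": 0,"y": 0.0015,"z": 0.0005,"twist": 0},
    {"x": 0,"y": 0.003,"z": 0.001,"twist": 0},
    {"x": 0,"y": 0.004,"z": 0.0015,"twist": 0},
    {"x": 0,"y": 0.0045,"z": 0.002,"twist": 0},
    {"x": 0,"y": 0.0045,"z": 0.002,"twist": 0},
    {"x": 0,"y": 0.0045,"z": 0.002,"twist": 0},
    {"x": 0,"y": 0.0045,"z": 0.002,"twist": 0},
    {"x": 0,"y": 0.0045,"z": 0.002,"twist": 0},
  ],
  jaw=0.52,
)

```text
time: 34.25
tool_pos: [495.8, 169.0, 149.1]
tcp_rot: [-3.139, 0.007, -3.138]
contact_force: [-1.0, -10.2, 14.6]
grip_width: 44.5
finger_force: 12.4
```

Request:
play_rows(
  commands=[
    {"x": 0,"y": 0.0015,"z": 0.0005,"twist": 0},
    {"x": 0,"y": 0.003,"z": 0.001,"twist": 0},
    {"x": 0,"y": 0.004,"z": 0.0015,"twist": 0},
    {"x": 0,"y": 0.0045,"z": 0.002,"twist": 0},
    {"x": 0,"y": 0.0045,"z": 0.002,"twist": 0},
    {"x": 0,"y": 0.0045,"z": 0.002,"twist": 0},
    {"x": 0,"y": 0.0045,"z": 0.002,"twist": 0},
    {"x": 0,"y": 0.0045,"z": 0.002,"twist": 0},
  ],
  jaw=0.478,
)

```text
time: 35.05
tool_pos: [495.8, 173.3, 147.2]
tcp_rot: [-3.139, 0.007, -3.138]
contact_force: [-0.3, -10.6, 15.3]
grip_width: 48.1
finger_force: 12.5
```

Request:
play_rows(
  commands=[
    {"x": 0,"y": 0.0015,"z": 0.0005,"twist": 0},
    {"x": 0,"y": 0.003,"z": 0.001,"twist": 0},
    {"x": 0,"y": 0.004,"z": 0.0015,"twist": 0},
    {"x": 0,"y": 0.0045,"z": 0.002,"twist": 0},
    {"x": 0,"y": 0.0045,"z": 0.002,"twist": 0},
    {"x": 0,"y": 0.0045,"z": 0.002,"twist": 0},
    {"x": 0,"y": 0.0045,"z": 0.002,"twist": 0},
    {"x": 0,"y": 0.0045,"z": 0.002,"twist": 0},
  ],
  jaw=0.437,
)

```text
time: 35.85
tool_pos: [496.0, 177.4, 145.7]
tcp_rot: [-3.138, 0.007, -3.138]
contact_force: [-0.5, -13.3, 18.7]
grip_width: 51.7
finger_force: 14.4
```

Request:
play_rows(
  commands=[
    {"x": 0,"y": 0.0015,"z": 0.0005,"twist": 0},
    {"x": 0,"y": 0.003,"z": 0.001,"twist": 0},
    {"x": 0,"y": 0.004,"z": 0.0015,"twist": 0},
    {"x": 0,"y": 0.0045,"z": 0.002,"twist": 0},
    {"x": 0,"y": 0.0045,"z": 0.002,"twist": 0},
    {"x": 0,"y": 0.0045,"z": 0.002,"twist": 0},
    {"x": 0,"y": 0.0045,"z": 0.002,"twist": 0},
    {"x": 0,"y": 0.0045,"z": 0.002,"twist": 0},
  ],
  jaw=0.395,
)

```text
time: 36.65
tool_pos: [496.3, 181.4, 144.4]
tcp_rot: [-3.137, 0.008, -3.138]
contact_force: [-2.9, -15.4, 23.7]
grip_width: 55.7
finger_force: 16.3
```

Request:
play_rows(
  commands=[
    {"x": 0,"y": 0.0005,"z": 0,"twist": 0},
    {"x": 0,"y": 0.001,"z": 0,"twist": 0},
    {"x": 0,"y": 0.0015,"z": 0,"twist": 0},
    {"x": 0,"y": 0.0015,"z": 0,"twist": 0},
    {"x": 0,"y": 0.0015,"z": 0,"twist": 0},
    {"x": 0,"y": 0.0015,"z": 0,"twist": 0},
    {"x": 0,"y": 0.0015,"z": 0,"twist": 0},
    {"x": 0,"y": 0.0015,"z": 0,"twist": 0},
  ],
  jaw=0.365,
)

```text
time: 37.45
tool_pos: [496.6, 183.7, 144.0]
tcp_rot: [-3.139, 0.009, -3.138]
contact_force: [-0.0, -10.8, 18.7]
grip_width: 58.3
finger_force: 12.5
```

Request:
play_rows(
  commands=[
    {"x": 0,"y": 0.0005,"z": 0,"twist": 0},
    {"x": 0,"y": 0.001,"z": 0.0005,"twist": 0},
    {"x": 0,"y": 0.0015,"z": 0.0005,"twist": 0},
    {"x": 0,"y": 0.002,"z": 0.001,"twist": 0},
    {"x": 0,"y": 0.002,"z": 0.001,"twist": 0},
    {"x": 0,"y": 0.002,"z": 0.001,"twist": 0},
    {"x": 0,"y": 0.002,"z": 0.001,"twist": 0},
    {"x": 0,"y": 0.002,"z": 0.001,"twist": 0},
  ],
  jaw=0.337,
)

```text
time: 38.25
tool_pos: [496.9, 186.1, 143.1]
tcp_rot: [-3.139, 0.01, -3.138]
contact_force: [2.3, -10.0, 19.0]
grip_width: 61.2
finger_force: 12.3
```

Request:
play_rows(
  commands=[
    {"x": 0,"y": 0.0005,"z": 0,"twist": 0},
    {"x": 0,"y": 0.001,"z": 0,"twist": 0},
    {"x": 0,"y": 0.001,"z": 0,"twist": 0},
    {"x": 0,"y": 0.001,"z": 0,"twist": 0},
    {"x": 0,"y": 0.001,"z": 0,"twist": 0},
    {"x": 0,"y": 0.001,"z": 0,"twist": 0},
    {"x": 0,"y": 0.001,"z": 0,"twist": 0},
    {"x": 0,"y": 0.001,"z": 0,"twist": 0},
  ],
  jaw=0.315,
)

```text
time: 39.05
tool_pos: [496.8, 187.7, 142.7]
tcp_rot: [-3.14, 0.01, -3.138]
contact_force: [1.8, -8.2, 14.8]
grip_width: 63.1
finger_force: 9.3
```

Request:
play_rows(
  commands=[
    {"x": 0,"y": 0,"z": 0,"twist": 0},
    {"x": 0,"y": 0,"z": 0,"twist": 0},
    {"x": 0,"y": 0,"z": 0,"twist": 0},
    {"x": 0,"y": 0,"z": 0,"twist": 0},
    {"x": 0,"y": 0,"z": 0,"twist": 0},
    {"x": 0,"y": 0,"z": 0,"twist": 0},
    {"x": 0,"y": 0,"z": 0,"twist": 0},
    {"x": 0,"y": 0,"z": 0,"twist": 0},
  ],
  jaw=0.295,
)

```text
time: 39.85
tool_pos: [496.2, 188.4, 141.8]
tcp_rot: [3.141, 0.008, -3.138]
contact_force: [2.6, -3.8, 8.6]
grip_width: 64.9
finger_force: 5.6
```

Request:
play_rows(
  commands=[
    {"x": 0,"y": 0,"z": 0,"twist": 0},
    {"x": 0,"y": 0,"z": 0,"twist": 0},
    {"x": 0,"y": 0,"z": 0,"twist": 0},
    {"x": 0,"y": 0,"z": 0,"twist": 0},
    {"x": 0,"y": 0,"z": 0,"twist": 0},
    {"x": 0,"y": 0,"z": 0,"twist": 0},
    {"x": 0,"y": 0,"z": 0,"twist": 0},
    {"x": 0,"y": 0,"z": 0,"twist": 0},
  ],
  jaw=0.275,
)

```text
time: 40.65
tool_pos: [494.9, 189.0, 140.4]
tcp_rot: [3.141, 0.004, -3.138]
contact_force: [3.0, -0.4, 7.0]
grip_width: 66.7
finger_force: 4.1
```

Request:
play_rows(
  commands=[
    {"x": 0,"y": 0,"z": 0,"twist": 0},
    {"x": 0,"y": 0,"z": 0,"twist": 0},
    {"x": 0,"y": 0,"z": 0,"twist": 0},
    {"x": 0,"y": 0,"z": 0,"twist": 0},
    {"x": 0,"y": 0,"z": 0,"twist": 0},
    {"x": 0,"y": 0,"z": 0,"twist": 0},
    {"x": 0,"y": 0,"z": 0,"twist": 0},
    {"x": 0,"y": 0,"z": 0,"twist": 0},
  ],
  jaw=0.25,
)

```text
time: 41.45
tool_pos: [493.4, 188.6, 139.2]
tcp_rot: [-3.142, 0.0, -3.139]
contact_force: [-0.4, 1.2, 0.2]
grip_width: 68.9
finger_force: 0.0
```

```bash
python3 f.py
python3 - <<'E'
from h import *
T=bot.capture("top");S=bot.capture("side")
np.savez("cap.npz",T=T["pixels"],S=S["pixels"])
hsv=cv2.cvtColor(T["pixels"],cv2.COLOR_RGB2HSV)
# white strip in top view along the rest axis (y world) for heights of tilted pair
Sx,Sy=494.5,189.5
for s in(-40,40):
  for t,nm in((0,"back"),(36,"front")):
    for a in(-44,44):
      q=[Sx+s,Sy-(.5*a+.866*t),100-.866*a+.5*t]; print(nm,s,a,proj(T,q).round(0),proj(S,q).round(0))
for v in (186,190,212,214): print(v,[int(x) for x in (T["pixels"][v,190:240:2].max(1).astype(int)-T["pixels"][v,190:240:2].min(1))])
E
```

```text
41.65 F [-0.31  0.2   0.38] M [ 0.087 -0.148 -0.004] P [493.4 188.6 139.2] yaw -179.82 w 68.8
back -40 -44 [190. 214.] [308. 289.]
back -40 44 [215. 216.] [312. 291.]
front -40 -44 [200. 214.] [311. 275.]
front -40 44 [225. 215.] [314. 277.]
back 40 -44 [191. 182.] [276. 284.]
back 40 44 [216. 186.] [283. 286.]
front 40 -44 [201. 182.] [279. 270.]
front 40 44 [226. 185.] [285. 273.]
186 [3, 3, 4, 3, 23, 23, 22, 22, 19, 24, 20, 1, 3, 2, 1, 2, 3, 5, 4, 3, 3, 116, 103, 107, 103]
190 [3, 4, 1, 6, 0, 23, 25, 19, 19, 15, 22, 1, 2, 2, 0, 1, 4, 4, 1, 2, 2, 7, 1, 50, 51]
212 [24, 24, 25, 25, 22, 23, 21, 22, 25, 8, 5, 3, 6, 1, 4, 9, 1, 5, 7, 3, 27, 3, 25, 56, 52]
214 [28, 20, 22, 23, 22, 21, 22, 23, 23, 23, 16, 15, 14, 13, 14, 21, 18, 39, 35, 96, 95, 94, 119, 114, 110]
```

Request:
play_rows(
  commands=[
    {"x": 0,"y": 0,"z": 0,"twist": 0},
    {"x": 0,"y": 0,"z": 0,"twist": 0},
    {"x": 0,"y": 0,"z": 0,"twist": 0},
    {"x": 0,"y": 0,"z": 0,"twist": 0},
    {"x": 0,"y": 0,"z": -0.005,"twist": 0},
    {"x": 0,"y": 0,"z": -0.015,"twist": 0},
    {"x": 0,"y": 0,"z": -0.03,"twist": 0},
    {"x": 0,"y": 0,"z": -0.05,"twist": 0},
  ],
  jaw=0,
)

```text
time: 42.55
tool_pos: [493.2, 188.5, 190.0]
tcp_rot: [-3.141, -0.001, -3.138]
contact_force: [0.3, 0.8, 0.6]
grip_width: 91.8
finger_force: 0.0
```

Request:
play_rows(
  commands=[
    {"x": 0,"y": 0,"z": -0.03,"twist": 0},
    {"x": 0.02,"y": -0.01,"z": -0.06,"twist": 0},
    {"x": 0.05,"y": -0.03,"z": -0.08,"twist": 0},
    {"x": 0.07,"y": -0.06,"z": -0.09,"twist": 0},
    {"x": 0.08,"y": -0.1,"z": -0.1,"twist": 0},
    {"x": 0.08,"y": -0.14,"z": -0.1,"twist": 0},
    {"x": 0.08,"y": -0.18,"z": -0.1,"twist": 0},
    {"x": 0.08,"y": -0.22,"z": -0.1,"twist": 0},
  ],
)

```text
time: 43.35
tool_pos: [413.8, -33.1, 290.5]
tcp_rot: [-3.141, 0.002, -3.138]
contact_force: [1.2, -0.1, -0.1]
grip_width: 91.8
finger_force: 0.0
```

```bash
python3 go.py
python3 - <<'E'
from h import *
T=bot.capture("top");S=bot.capture("side")
n=np.array([0,-.866,.5]);u=np.array([0,-.5,-.866])
C=np.array([494.5,189.5,100])
def circ(t): return [C+t*n+60*(np.cos(a)*u+np.sin(a)*np.array([1,0,0])) for a in np.linspace(0,2*np.pi,73)]
for nm,c,rng in(("top",T,(170,160,250,235)),("side",S,(250,240,340,320))):
    im=c["pixels"]; hsv=cv2.cvtColor(im,cv2.COLOR_RGB2HSV)
    m=np.zeros(im.shape[:2],np.uint8); x0,y0,x1,y1=rng
    m[y0:y1,x0:x1]=(hsv[y0:y1,x0:x1,1]<45)
    k,l,st,ce=cv2.connectedComponentsWithStats(m)
    for i in np.argsort(-st[1:,4])[:2]+1: print(nm,"seen bbox x,y,x2,y2",st[i,0],st[i,1],st[i,0]+st[i,2]-1,st[i,1]+st[i,3]-1,st[i,4])
    P=np.array([proj(c,q) for t in(0,36) for q in circ(t)]); print(nm,"predicted",P.min(0).round(1),P.max(0).round(1))
    for t in(0,10,36):
        P=np.array([proj(c,q) for q in circ(t)]); print("  t",t,P.min(0).round(1),P.max(0).round(1))
E
```

```text
t 43.35 [413.8 -33.1 290.5] yaw -179.8 rp [-1.7996e+02  1.3000e-01] F [ 1.2 -0.1 -0.1] w 91.8 0.0 j [-0.26  0.1   1.73 -0.    1.31 -1.84]
top seen bbox x,y,x2,y2 184 176 235 225 1604
top seen bbox x,y,x2,y2 237 189 245 196 18
top predicted [185.4 175.7] [229.7 222.5]
  t 0 [185.4 176.6] [219.6 222.5]
  t 10 [188.3 176.3] [222.4 222.5]
  t 36 [195.9 175.7] [229.7 222.4]
side seen bbox x,y,x2,y2 273 266 317 289 722
side seen bbox x,y,x2,y2 257 240 271 250 140
side predicted [271.6 269.8] [320.3 291.5]
  t 0 [271.6 284. ] [318.2 291.5]
  t 10 [272.3 280. ] [318.8 287.6]
  t 36 [274.  269.8] [320.3 277.6]
```

Run:
```python
from h import *
T=bot.capture("top");S=bot.capture("side")
n=np.array([0,-.866,.5]);u=np.array([0,-.5,-.866]);C=np.array([494.5,189.5,100])
for nm,t,a in(("disk back top",0,-60),("disk front top",10,-60),("tin bottom top",36,-60),("tin bottom low",36,60)):
    print(nm,proj(T,C+t*n+a*u).round(1),proj(S,C+t*n+a*u).round(1))
for v in(196,200,204): print("T row",v,[(c,T["pixels"][v,c].tolist()) for c in range(181,234,2)])
for c in(290,296,302): print("S col",c,[(v,S["pixels"][v,c].tolist()) for v in range(260,296,2)])
```

```text
disk back top [185.4 197.7] [291.3 286.6]
disk front top [188.3 197.5] [291.9 282.5]
tin bottom top [195.9 197.1] [293.7 271.8]
tin bottom low [229.7 200.7] [300.4 275.5]
T row 196 [(181, [240, 200, 135]), (183, [223, 202, 169]), (185, [206, 194, 172]), (187, [202, 192, 176]), (189, [208, 200, 182]), (191, [208, 201, 183]), (193, [202, 192, 178]), (195, [167, 160, 145]), (197, [174, 164, 152]), (199, [174, 170, 154]), (201, [170, 159, 145]), (203, [167, 161, 148]), (205, [170, 161, 148]), (207, [170, 163, 151]), (209, [168, 160, 144]), (211, [170, 160, 148]), (213, [166, 159, 144]), (215, [171, 162, 150]), (217, [172, 167, 152]), (219, [173, 165, 149]), (221, [173, 168, 153]), (223, [173, 163, 150]), (225, [171, 162, 146]), (227, [90, 81, 74]), (229, [139, 130, 114]), (231, [142, 131, 112]), (233, [138, 126, 110])]
T row 200 [(181, [248, 214, 141]), (183, [222, 203, 176]), (185, [207, 193, 170]), (187, [207, 196, 180]), (189, [209, 199, 182]), (191, [209, 197, 181]), (193, [202, 193, 175]), (195, [173, 163, 150]), (197, [172, 165, 151]), (199, [168, 159, 144]), (201, [172, 168, 151])
[... 1644 characters left out ...]
28]), (274, [244, 242, 236]), (276, [244, 242, 236]), (278, [243, 241, 234]), (280, [242, 240, 233]), (282, [243, 240, 231]), (284, [244, 242, 233]), (286, [231, 225, 209]), (288, [139, 122, 105]), (290, [114, 83, 59]), (292, [122, 87, 61]), (294, [118, 84, 59])]
S col 302 [(260, [237, 198, 142]), (262, [246, 232, 174]), (264, [247, 237, 181]), (266, [247, 237, 181]), (268, [247, 236, 180]), (270, [247, 235, 179]), (272, [245, 236, 205]), (274, [241, 238, 228]), (276, [239, 236, 227]), (278, [238, 235, 226]), (280, [237, 234, 224]), (282, [237, 234, 223]), (284, [242, 238, 226]), (286, [239, 234, 220]), (288, [179, 167, 149]), (290, [115, 89, 70]), (292, [118, 84, 59]), (294, [120, 85, 60])]
```

Request:
play_rows(
  commands=[
    {"x": 0,"y": -0.03,"z": 0,"twist": 0},
    {"x": 0,"y": -0.06,"z": 0,"twist": 0},
    {"x": 0,"y": -0.09,"z": 0,"twist": 0},
    {"x": 0,"y": -0.12,"z": 0,"twist": 0},
    {"x": 0,"y": -0.15,"z": 0,"twist": 0},
    {"x": 0,"y": -0.18,"z": 0,"twist": 0},
    {"x": 0,"y": -0.2,"z": 0,"twist": 0},
    {"x": 0,"y": -0.2,"z": 0,"twist": 0},
  ],
)

```text
time: 44.35
tool_pos: [415.4, -232.2, 289.3]
tcp_rot: [-3.141, 0.0, -3.139]
contact_force: [0.5, 1.1, 0.6]
grip_width: 91.5
finger_force: 0.0
```

Run:
```python
from h import *
T=bot.capture("top"); im=T["pixels"]; hsv=cv2.cvtColor(im,cv2.COLOR_RGB2HSV)
m=np.zeros(im.shape[:2],np.uint8); m[165:235,175:245]=hsv[165:235,175:245,1]<50
for v in range(174,226,3):
    c=np.flatnonzero(m[v]); g=np.flatnonzero(m[v]*(im[v,:,0]<188)); print(v,(c.min(),c.max()) if len(c) else None,(g.min(),g.max()) if len(g) else None)
n=np.array([0,-.866,.5]);u=np.array([0,-.5,-.866]);C=np.array([494.5,189.5,100])
for x in(-28,28): print("peg tip",proj(T,C+60*u+57*n+[x,0,0]).round(1))
P=np.array([proj(T,C+36*n+60*(np.cos(a)*u+np.sin(a)*np.array([1,0,0]))) for a in np.linspace(0,6.283,73)])
print("tin face pred",P.min(0).round(1),P.max(0).round(1))
# block
b=np.argwhere((hsv[180:245,240:320,0]>105)&(hsv[180:245,240:320,0]<125)&(hsv[180:245,240:320,1]>120))
q=(b.min(0)+b.max(0))/2; print("block",onz(T,q[1]+240,q[0]+180,37).round(1),len(b))
o=bot.get_obs();print(o["time"],o["contact_force"].round(1))
```

```text
174 None None
177 (np.int64(198), np.int64(215)) (np.int64(198), np.int64(215))
180 (np.int64(192), np.int64(219)) (np.int64(192), np.int64(219))
183 (np.int64(189), np.int64(221)) (np.int64(189), np.int64(221))
186 (np.int64(187), np.int64(223)) (np.int64(196), np.int64(222))
189 (np.int64(185), np.int64(234)) (np.int64(195), np.int64(234))
192 (np.int64(185), np.int64(228)) (np.int64(194), np.int64(228))
195 (np.int64(184), np.int64(226)) (np.int64(194), np.int64(226))
198 (np.int64(184), np.int64(226)) (np.int64(194), np.int64(226))
201 (np.int64(184), np.int64(226)) (np.int64(194), np.int64(226))
204 (np.int64(184), np.int64(226)) (np.int64(194), np.int64(226))
207 (np.int64(185), np.int64(225)) (np.int64(195), np.int64(225))
210 (np.int64(186), np.int64(234)) (np.int64(196), np.int64(234))
213 (np.int64(187), np.int64(233)) (np.int64(189), np.int64(233))
216 (np.int64(188), np.int64(221)) (np.int64(188), np.int64(220))
219 (np.int64(191), np.int64(218)) (np.int64(191), np.int64(218))
222 (np.int64(196), np.int64(211)) (np.int64(196), np.int64(211))
225 None None
peg tip [235.4 210.9]
peg tip [235.9 190. ]
tin face pred [195.9 175.7] [229.7 222.4]
block [4.606e+02 3.000e-01 3.700e+01] 982
44.4 [ 0.3  1.  -0.4]
```

```bash
python3 -c "
from plant import bot
print(bot.close_job())"
```

```text
the job is handed in; nothing more can be done
None
```

I handed the job in at about 44 s with no failure reported, but the hand-in gave no verdict: the block is on the mat about 23 mm from its centre, and the turned-over pair stands in the free rest, disk on the rails and tin outside, seated to within an estimated 5 mm or so, with the gripper clear of everything.

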